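Fetch the dried dish from the blocked dry-box drawer for weighing

ROBOT

A 7-joint arm with a two-finger parallel gripper is mounted at the origin on a cart in front of the work surface, level with it; the furniture and walls round the work are solid. World frame = base frame: x ahead of the robot, y to its left, z up, the work surface at z = 0. Lengths are in m, angles in rad, forces in N, time in s.
With the tool pointing down it reaches from about 0.425 to 0.825 m from the base axis. Payload 3.6 kg.
Tool frame: the origin (TCP) lies midway between the tips of the shut fingers; the grasp point (between the pads) lies 19 mm behind it; z points along the fingers, y is the line along which they close (so a half turn about z gives the same grasp; the last joint's range is limited). The gripper opens to 93 mm and grips with 3 to 60 N. Pads are 15 mm wide; open, the fingers measure 128 mm over their backs; the gripper's body (75 mm by 188 mm) begins 65 mm behind the grasp point.
Start: joints at [-1.234, 0.615, -0.013, 1.423, 0.008, 1.103, -0.04], TCP at [0.231, 0.608, 0.219] pointing down, gripper open.
Joint ranges: [-3.12, 3.12], [-0.3, 2.06], [-1.34, 1.32], [0.26, 2.42], [-1.36, 4.5], [0.01, 1.98], [-2.84, 2.84]. Speed limits (rad/s): [2.79, 2.79, 3.14, 3.14, 3.14, 3.14, 3.14].

INTERFACE

Orientations are given as a 3x3 rotation matrix whose columns are the frame's x, y, z axes.
In Python, from cell import * gives the robot as it stands.
- The arm moves only by the tool drive_tool, never from a script. Its argument "increments" is text: rows parted by semicolons, each of 6 numbers parted by spaces: the shift along the world's x, y, z in m, then the turn, a rotation vector about the world's x, y, z in rad. In form: tx ty tz rx ry rz; .... A call has 1 to 8 rows; each row is the pose to reach, as a shift and turn from the pose commanded when the call began; what a row does not reach only later rows make up. A row lasts 1/12 s, in which the tool goes at most 41.7 mm and 7.16 degrees, less where a joint would pass 70% of its speed; a pose out of reach is approached as far as the arm can. A call with a gripper value outside its range is refused whole. "claw" is the opening, from -1 (shut) to 1 (fully open), so that 0 is half open, set as the call begins (left out, the last holds). The fingers move at their own pace and stop on an object; the grip force is fixed at half the most. Time passes only in rows, so rows that repeat a pose let the fingers close. It gives the time, the measured TCP pose, the force, the opening and the grip force at its end, in the units of the state.
- observe(): the state, without advancing time (a new reading comes with each control period).
- grab_frame(name): name is "scene" or "top" or "wrist"; returns a dict with "color" (420x560x3 uint8, red, green, blue), "K" (3x3 intrinsics, pixels), "rvec" (rotation vector, rad) and "tvec" (3), from world to camera coordinates, as OpenCV has them. Camera axes: x right, y down, z forward; pixel columns grow to the right and rows downward; lengths in m; the calibration is good to about 2 mm. A picture is of the moment at which its call begins. There is no depth.
- close_job(): hands the job in; it is judged then, once.
The state is a dict: "time": time; "joint_positions": joint angles; "joint_vel": joint speeds; "joint_torque": joint torques, N m; "position": TCP position; "tcp_rot": TCP orientation; "contact_force": force on the tool from outside, world axes, zero at the start; "ft_torque": the same for the moment, N m; "finger_gap": opening from 0.0 (shut) to 1.0 (fully open); "grasp_force": force on a finger pad.
Only numpy, scipy, OpenCV 4.12 (cv2) and the standard library are available. Lean on these libraries where they do the work, as an engineer would, in place of code of your own. Each camera call takes 0.05 s, during which the arm holds its last target. There are 200 camera calls.

TASK

The dried petri dish has to be weighed, but the two bottles and the white jar stand in front of the dry box's drawer: stand all three on the empty grey side tray, pull the drawer well open, and set the dish in the middle of the balance pan. Then shut the drawer fully so the box stays dry, and put the two bottles and the jar back, each upright on the spot where it stood before, within about a centimetre. Never push them with the drawer, and do not tip over any of them or the dish.

Things in the scene. Friction and masses are not known exactly. Their poses are not given: they have to be found in the camera images.
- dry_box: the clear acrylic dry box (desiccator) at the back, fixed to the bench: 170 deep (its x) x 190 wide (its y) x 80 high (84 at the blue edge strips, 87 at the round dial), with a white base, a see-through top, blue edge strips and a small dial on top. Origin: centre of its underside. Its -x axis points out of its front, towards the robot, the way the drawer opens
- drawer (a joint): how far the box's white-fronted drawer is pulled out along the box's -x, in m: 0 fully shut, 0.13 at its stop; about 1.5 N of friction, stays where it is left. Shut, its front face (174 wide, 13 to 73 above the bench) lies 95 mm in front of the box's origin. Inner floor 18 above the bench; clear side walls 156 apart, 46 high; a fixed metal cassette fills its last 35 mm
- drawer_handle (a point): middle of the drawer's steel bar handle, a level bar 10 mm thick and 80 mm long parallel to the box's y, 52 mm above the bench, its centre 40 mm clear in front of the drawer front (35 mm free between bar and front)
- dish: the shut petri dish with tan contents that lies in the drawer, seen through the box's clear top: round, 60 across, 13 high; its rim is widest (60) from 4 to 13 mm above its underside. Origin: centre of its underside, z up. It rides along with the drawer
- balance: the white top-pan balance (fixed), body 140 wide, 48 high, display and keys on its sloping front (its -x side), round steel weighing pan 106 across, the pan's top 62 above the bench. Origin: on the bench, exactly below the centre of the pan
- side_tray: the empty low grey plastic tray (fixed), 155 x 155, floor 3 mm above the bench, rim 12 mm high and 3 mm thick. Origin: centre of its underside
- amber_bottle: amber bottle with a blue cap, 60 across, 120 high; the cap is 34 across, from 102 to 120 above its base. Origin: centre of its base, z up
- clear_bottle: clear white-looking bottle with a red band and a blue cap, 62 across, 140 high; the cap is 35 across, from 119 to 140 above its base. Origin: centre of its base, z up
- white_jar: all-white wide screw jar, 68 across, 85 high; its cap is 65 across, from 67 to 85 above its base. Origin: centre of its base, z up
Mind the look-alikes: they are no part of the job. What is shaped like the clear_bottle but pink is not meant.

How it is judged:
By the outcome, as a careful person would: the job done as asked, in the order asked, and still so for the second after the job is handed in, with the robot touching nothing.
It also fails if it takes over 144 s, if anything falls off the work surface, if the arm or the gripper's body presses on something with over 40 N, if the wrist force passes 120 N, or if a joint passes its speed limit or range.

## Working session

There is one attempt and no reset: what is moved stays moved. The work goes in short steps, Python scripts to look and compute and a tool call to move; the robot and the scene stay as the last step left them, time stands still between calls to the robot, and variables do not carry over. Pictures are saved under pics/ and viewed, at most 14 in all, crops included, and the job is handed in when it is done.

Besides the shell and the picture viewer there is one more tool, called after "Request:" as name(argument=value, ...), one argument or row to a line, values as JSON. drive_tool: Moves the arm, as the interface text tells. Its arguments: {"type":"object","properties":{"increments":{"type":"string"},"claw":{"type":"number"}},"required":["increments"]}

```bash
mkdir -p pics; ls; cat > h.py <<'E'
from cell import *
import numpy as np, cv2
def cam(n,save=None):
    f=grab_frame(n); f['R']=cv2.Rodrigues(np.array(f['rvec'],float))[0]; f['t']=np.array(f['tvec'],float).ravel(); f['K']=np.array(f['K'])
    if save: cv2.imwrite('pics/'+save,f['color'][:,:,::-1])
    return f
def ray(f,u,v,z):
    d=f['R'].T@np.linalg.inv(f['K'])@np.array([u,v,1.]); c=-f['R'].T@f['t']
    return c+d*(z-c[2])/d[2]
def proj(f,p):
    q=f['K']@(f['R']@np.array(p)+f['t']); return q[:2]/q[2]
E
python3 - <<'E'
from h import *
s=observe(); print(s['position'],s['tcp_rot'],s['finger_gap'],s['time'])
for n in ('scene','top'):
    f=cam(n,n+'0.png'); print(n,-f['R'].T@f['t'],f['K'][0])
E
```

```text
pics
[0.23039535 0.60697799 0.21750051] [[-9.34930704e-01  3.54829319e-01 -8.55794075e-04]
 [ 3.54830349e-01  9.34927715e-01 -2.36470440e-03]
 [-3.89608520e-05 -2.51449646e-03 -9.99996838e-01]] 0.9991723179386536 0.0
scene [-0.07603609  0.01891164  0.70979235] [518.04741223   0.         277.93648744]
top [ 0.42488906 -0.30415366  0.91151861] [474.58594632   0.         279.56311957]
```

View pics/scene0.png

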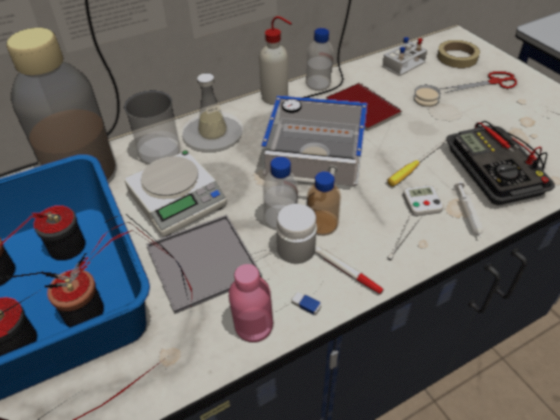

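View pics/top0.png

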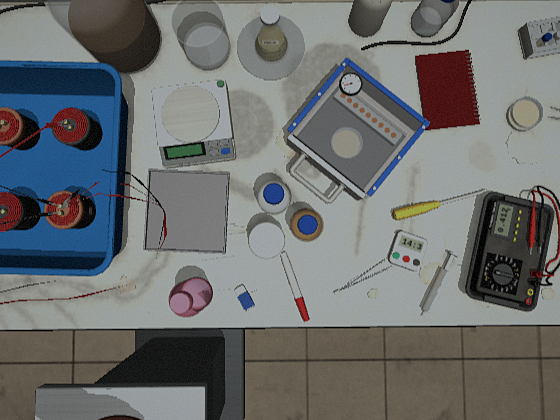

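The top view shows the caps (clear bottle at 273,193; amber at 307,225), the jar (266,236), tray (187,210), pan (190,113), and box corners (346,60), (428,124), (374,196), (287,125). The handle is at about (315,185) and the dish at (347,142).

```bash
cat > m.py <<'E'
from h import *
np.set_printoptions(precision=4,suppress=True)
f=cam('top'); g=cam('scene'); a=f['color']; hsv=cv2.cvtColor(a,cv2.COLOR_RGB2HSV)
m=cv2.inRange(hsv,(100,120,60),(125,255,255))
n,l,st,c=cv2.connectedComponentsWithStats(m)
for i in range(1,n):
    if st[i,4]>60: print('blue',st[i],c[i])
def P(name,u,v,z): p=ray(f,u,v,z); print(name,p, 'r',np.hypot(p[0],p[1]),'scene px',proj(g,p))
P('clear',273,193,.14);P('amber',307,225,.12);P('jar',266,236.5,.085);P('pan',190,113,.062);P('dish',347,142,.031)
for q in [(147,170),(229,170),(226,252),(145,250)]: P('tray',*q,.012)
for q in [(346,60),(428,124),(374,196),(287,125)]: P('box',*q,.084)
for q in [(292,163),(333,196)]: P('handle',*q,.052)
cv2.imwrite('pics/crop.png',cv2.resize(a[40:270,130:440],None,fx=2.5,fy=2.5,interpolation=cv2.INTER_CUBIC)[:,:,::-1])
E
python3 m.py
```

```text
blue [ 287   58  143  138 1457] [368.1421 114.1736]
blue [    0    61   122   215 16283] [ 63.0179 164.7392]
blue [  0 145  11  10  65] [  3.5692 148.2615]
blue [264 184  20  20 325] [273.5354 193.3385]
blue [298 215  19  19 292] [307.2397 224.1747]
blue [238 292  16  18 162] [245.6173 300.4259]
clear [ 0.4979 -0.2931  0.14  ] r 0.5777246832495135 scene px [280.2433 162.7051]
amber [ 0.4456 -0.3489  0.12  ] r 0.5659772365954349 scene px [325.0473 178.2272]
jar [ 0.4273 -0.2794  0.085 ] r 0.5105437836043955 scene px [294.7092 214.9275]
pan [ 0.653  -0.1423  0.062 ] r 0.6683546733863126 scene px [169.6756 174.4688]
dish [ 0.6028 -0.4313  0.031 ] r 0.7412463567877705 scene px [315.104  150.9716]
tray [ 0.5566 -0.0509  0.012 ] r 0.5589706777915382 scene px [145.6352 245.1416]
tray [ 0.555  -0.2076  0.012 ] r 0.5925404121441353 scene px [226.423  212.8938]
tray [ 0.3991 -0.2015  0.012 ] r 0.44710464338372347 scene px [263.0972 272.6851]
tray [ 0.4045 -0.0486  0.012 ] r 0.4073768529834448 scene px [176.2798 309.684 ]
box [ 0.7403 -0.4249  0.084 ] r 0.8536102570362899 scene px [278.5775  96.6104]
box [ 0.6228 -0.5675  0.084 ] r 0.8425929412620307 scene px [366.6782 103.9823]
box [ 0.496  -0.4689  0.084 ] r 0.6825973992002419 scene px [363.9122 154.0588]
box [ 0.6237 -0.3182  0.084 ] r 0.7001610217459202 scene px [259.8116 143.0656]
handle [ 0.5609 -0.327   0.052 ] r 0.649241902303305 scene px [280.3738 172.971 ]
handle [ 0.4996 -0.4008  0.052 ] r 0.6404786354800147 scene px [331.1428 178.4086]
```

View pics/crop.png

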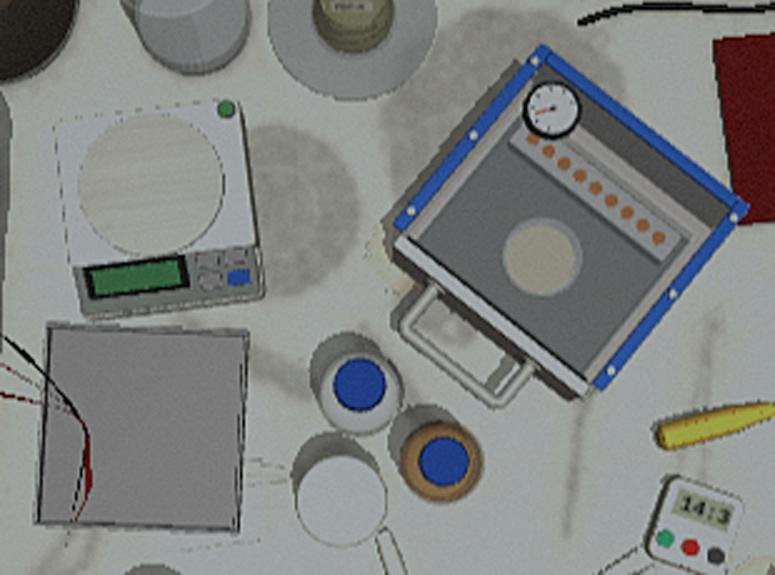

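The crop shows the box turned about 40°, with the handle bar around crop (450,362). Wires lie over the left part of the tray, so I need their height, the pink bottle's position, and better handle and box numbers.

```bash
cat > m2.py <<'E'
from h import *
np.set_printoptions(precision=4,suppress=True)
f=cam('top'); g=cam('scene')
cv2.imwrite('pics/sc_crop.png',cv2.resize(g['color'][130:350,120:390],None,fx=2.8,fy=2.6,interpolation=cv2.INTER_CUBIC)[:,:,::-1])
C=lambda x,y:(x/2.5+130,y/2.5+40)
def P(n,x,y,z): print(n,ray(f,*C(x,y),z)[:2])
for q in [(402,222),(600,388),(543,50),(745,208)]: P('box',*q,.084)
for q in [(414,325),(491,396)]: P('bar',*q,.053)
for q in [(398,243),(586,396)]: P('fronttop',*q,.073)
P('dish',541,257,.029); P('pan',151,183,.062); P('jar',341,501,.085)
print('pink',ray(f,180,303,.14),ray(f,193,288,.1))
for z in (0.003,.05,.1,.15,.2):
    for q in ((85,440),(77,520),(40,370)): 
        p=ray(f,*C(*q),z); print(z,q,p,proj(g,p))
E
python3 m2.py
```

```text
box [ 0.6168 -0.3248]
box [ 0.4975 -0.462 ]
box [ 0.7403 -0.427 ]
box [ 0.6242 -0.5676]
bar [ 0.5478 -0.3334]
bar [ 0.4952 -0.3886]
fronttop [ 0.6042 -0.322 ]
fronttop [ 0.4929 -0.454 ]
dish [ 0.6017 -0.4304]
pan [ 0.6527 -0.143 ]
jar [ 0.4205 -0.28  ]
pink [ 0.322 -0.142  0.14 ] [ 0.3415 -0.1555  0.1   ]
0.003 (85, 440) [ 0.4688 -0.0818  0.003 ] [181.4988 275.9837]
0.003 (77, 520) [ 0.4078 -0.0761  0.003 ] [192.4055 303.915 ]
0.003 (40, 370) [ 0.5231 -0.0468  0.003 ] [150.8866 262.2812]
0.05 (85, 440) [ 0.4665 -0.0933  0.05  ] [184.0863 256.808 ]
0.05 (77, 520) [ 0.4086 -0.0879  0.05  ] [194.926  283.3796]
0.05 (40, 370) [ 0.518  -0.0601  0.05  ] [153.8995 243.7829]
0.1 (85, 440) [ 0.4641 -0.1055  0.1   ] [187.0599 234.7706]
0.1 (77, 520) [ 0.4096 -0.1005  0.1   ] [197.8179 259.8182]
0.1 (40, 370) [ 0.5126 -0.0743  0.1   ] [157.3649 222.506 ]
0.15 (85, 440) [ 0.4617 -0.1178  0.15  ] [190.2902 210.8306]
0.15 (77, 520) [ 0.4105 -0.113   0.15  ] [200.9538 234.2695]
0.15 (40, 370) [ 0.5072 -0.0884  0.15  ] [161.1332 199.37  ]
0.2 (85, 440) [ 0.4593 -0.13    0.2   ] [193.8121 184.7305]
0.2 (77, 520) [ 0.4115 -0.1256  0.2   ] [204.3658 206.4708]
0.2 (40, 370) [ 0.5018 -0.1026  0.2   ] [165.2457 174.1203]
```

View pics/sc_crop.png

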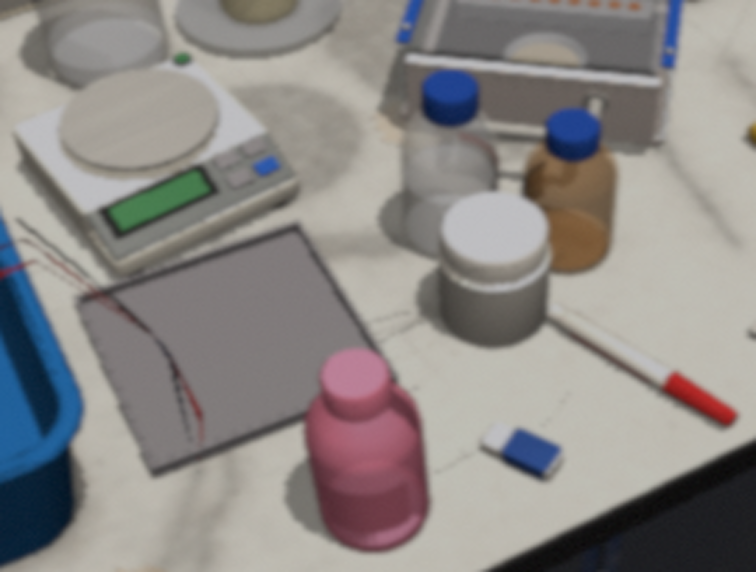

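The wire touches the tray surface at about y −0.08, so I'll keep the three items to its right. First I'll swing over to the clear bottle.

Request:
drive_tool(
  increments="0.17 -0.16 0.08 0 0 -1; 0.17 -0.16 0.08 0 0 -1; 0.17 -0.16 0.08 0 0 -1; 0.17 -0.16 0.08 0 0 -1; 0.17 -0.16 0.08 0 0 -1; 0.17 -0.16 0.08 0 0 -1; 0.17 -0.16 0.08 0 0 -1; 0.17 -0.16 0.08 0 0 -1",
  claw=1,
)

```text
time: 0.97
position: [0.4041, 0.4449, 0.3002]
tcp_rot: [[-0.193, 0.981, 0.003], [0.981, 0.193, 0.001], [0.0, 0.003, -1.0]]
contact_force: [-0.6, 1.1, 0.1]
finger_gap: 0.997
grasp_force: 0.0
```

Request:
drive_tool(
  increments="0.08 -0.32 0 0 0 -0.9; 0.08 -0.32 0 0 0 -0.9; 0.08 -0.32 0 0 0 -0.9; 0.08 -0.32 0 0 0 -0.9; 0.08 -0.32 0 0 0 -0.9; 0.08 -0.32 0 0 0 -0.9; 0.08 -0.32 0 0 0 -0.9; 0.08 -0.32 0 0 0 -0.9",
)

```text
time: 1.63
position: [0.4808, 0.1252, 0.299]
tcp_rot: [[0.642, 0.766, 0.001], [0.766, -0.642, 0.0], [0.0, 0.0, -1.0]]
contact_force: [0.1, 0.7, -0.7]
finger_gap: 0.999
grasp_force: 0.0
```

Request:
drive_tool(
  increments="0.016 -0.3 0 0 0 -0.67; 0.016 -0.3 0 0 0 -0.67; 0.016 -0.3 0 0 0 -0.67; 0.016 -0.3 0 0 0 -0.67; 0.016 -0.3 0 0 0 -0.67; 0.016 -0.3 0 0 0 -0.67; 0.016 -0.3 0 0 0 -0.67; 0.016 -0.3 0 0 0 -0.67",
)

```text
time: 2.3
position: [0.4947, -0.181, 0.2995]
tcp_rot: [[0.981, 0.196, 0.001], [0.196, -0.981, -0.006], [-0.001, 0.006, -1.0]]
contact_force: [-0.6, -0.4, 0.2]
finger_gap: 0.997
grasp_force: 0.0
```

Request:
drive_tool(
  increments="0.002 -0.05 0 0 0 0; 0.002 -0.112 0 0 0 0; 0.002 -0.112 0 0 0 0; 0.002 -0.112 0 0 0 0; 0.002 -0.112 0 0 0 0; 0.002 -0.112 0 0 0 0",
)

```text
time: 2.8
position: [0.4991, -0.2828, 0.2983]
tcp_rot: [[0.978, 0.209, -0.0], [0.209, -0.978, 0.002], [0.0, -0.002, -1.0]]
contact_force: [0.5, 1.1, 0.2]
finger_gap: 0.999
grasp_force: 0.0
```

```bash
cat > st.py <<'E'
from h import *
np.set_printoptions(precision=4,suppress=True)
s=observe(); R=np.array(s['tcp_rot']); print(s['time'],s['position'],'yangle',np.degrees(np.arctan2(R[1,1],R[0,1])),'z',R[:,2],s['contact_force'],s['finger_gap'],s['grasp_force'],s['joint_positions'])
E
python3 st.py; python3 - <<'E'
from h import *
f=cam('wrist','w1.png')
for n,p in dict(clear=(.497,-.294,.14),amber=(.447,-.349,.12),jar=(.4205,-.280,.085),bar=(.520,-.360,.052)).items(): print(n,proj(f,p))
E
```

```text
2.8 [ 0.4991 -0.2828  0.2983] yangle -77.94962639341169 z [-0.0001  0.002  -1.    ] [0.5294 1.1486 0.2419] 0.9987326746417364 0.0 [ 0.0183  0.5089  0.7551  1.541  -0.3628  1.2375 -0.5301]
clear [285.6904422 197.1701605]
amber [319.80948195 240.40320501]
jar [262.43007015 238.28330832]
bar [333.87959513 175.4959561 ]
```

View pics/w1.png

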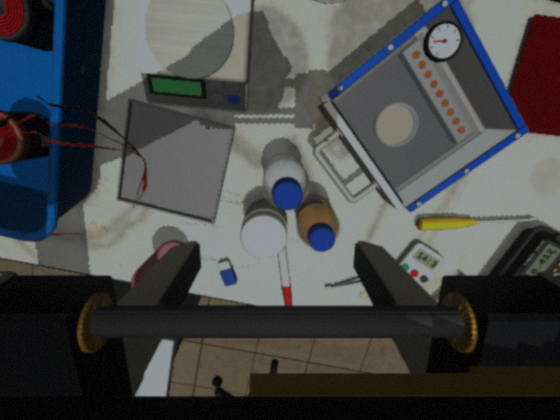

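In the wrist view the clear cap is at (287,193), amber at (320,238) and the jar top at (264,230). That is within about 5 mm of predicted, so I'll descend on the clear bottle.

Request:
drive_tool(
  increments="0.001 -0.011 -0.04 0 0 0; 0.001 -0.011 -0.08 0 0 0; 0.001 -0.011 -0.115 0 0 0; 0.001 -0.011 -0.15 0 0 0; 0.001 -0.011 -0.18 0 0 0; 0.001 -0.011 -0.21 0 0 0; 0.001 -0.011 -0.234 0 0 0; 0.001 -0.011 -0.234 0 0 0",
)

```text
time: 3.52
position: [0.498, -0.2902, 0.0601]
tcp_rot: [[0.977, 0.211, -0.008], [0.211, -0.977, 0.007], [-0.006, -0.009, -1.0]]
contact_force: [-0.7, 0.1, -0.3]
finger_gap: 1.0
grasp_force: 0.0
```

Request:
drive_tool(
  increments="0 0 0 0 0 0; 0 0 0 0 0 0; 0 0 0 0 0 0; 0 0 0 0 0 0; 0 0 0 0 0 0; 0 0 0 0 0 0; 0 0 0 0 0 0; 0 0 0 0 0 0",
  claw=-1,
)

```text
time: 4.18
position: [0.5002, -0.2951, 0.0658]
tcp_rot: [[0.978, 0.208, 0.002], [0.208, -0.978, 0.001], [0.002, -0.0, -1.0]]
contact_force: [0.3, 2.3, 5.9]
finger_gap: 0.653
grasp_force: 29.9
```

```bash
python3 st.py
```

```text
4.1833 [ 0.5002 -0.2951  0.0658] yangle -78.02114309160656 z [ 0.0016  0.0006 -1.    ] [0.3188 2.2882 5.8809] 0.6534410649566367 29.929357088258257 [ 0.1483  0.766   0.5779  1.7994 -0.5887  0.7538 -0.3215]
```

Clear bottle gripped (gap 61 mm). Next I lift it, turn the grip parallel to x and set it on the tray.

Request:
drive_tool(
  increments="0 0 0.015 0 0 0; 0 0 0.045 0 0 0; 0 0 0.08 0 0 0; 0.003 0.03 0.09 0 0 0.12; 0.007 0.07 0.09 0 0 0.24; 0.011 0.11 0.09 0 0 0.36; 0.015 0.15 0.09 0 0 0.48; 0.018 0.18 0.09 0 0 0.6",
)

```text
time: 4.85
position: [0.5174, -0.1111, 0.1542]
tcp_rot: [[0.684, 0.73, -0.001], [0.73, -0.684, 0.002], [0.001, -0.002, -1.0]]
contact_force: [0.4, 0.8, -2.1]
finger_gap: 0.655
grasp_force: 29.9
```

Request:
drive_tool(
  increments="0 0.01 0 0 0 0.12; 0 0.015 0 0 0 0.24; 0 0.015 0 0 0 0.36; 0 0.015 0 0 0 0.48; 0 0.015 0 0 0 0.6; 0 0.015 0 0 0 0.7; 0 0.015 0 0 0 0.761; 0 0.015 0 0 0 0.761",
)

```text
time: 5.52
position: [0.5171, -0.1007, 0.1544]
tcp_rot: [[0.001, 1.0, -0.001], [1.0, -0.001, 0.0], [0.0, -0.001, -1.0]]
contact_force: [-0.1, -0.7, -1.6]
finger_gap: 0.653
grasp_force: 29.9
```

Request:
drive_tool(
  increments="0 0 -0.03 0 0 0; 0 0 -0.055 0 0 0; 0 0 -0.07 0 0 0; 0 0 -0.08 0 0 0; 0 0 -0.084 0 0 0; 0 0 -0.086 0 0 0; 0 0 -0.086 0 0 0; 0 0 -0.086 0 0 0",
)

```text
time: 6.18
position: [0.5186, -0.1007, 0.0695]
tcp_rot: [[0.002, 1.0, 0.002], [1.0, -0.002, -0.001], [-0.001, 0.002, -1.0]]
contact_force: [-0.4, 0.6, -2.3]
finger_gap: 0.653
grasp_force: 29.9
```

```bash
python3 st.py; python3 -c "
from h import *
cam('scene','s2.png')"
```

```text
6.1833 [ 0.5186 -0.1007  0.0695] yangle -0.08887687876569533 z [ 0.0025 -0.0006 -1.    ] [-0.4103  0.5729 -2.2906] 0.6527141902391969 29.87147517673293 [-0.0128  0.6428  0.249   1.9403 -0.2694  0.5877  0.4119]
```

View pics/s2.png

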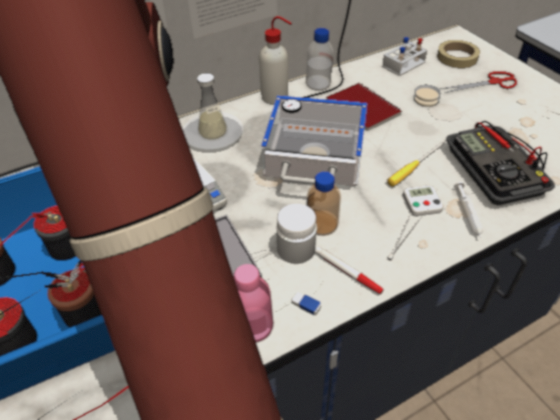

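The arm hides the tray in this view. The force still reads the bottle's weight, so I'll lower 2 mm, release, rise, and go to amber.

Request:
drive_tool(
  increments="0 0 -0.001 0 0 0; 0 0 -0.002 0 0 0; 0 0 -0.002 0 0 0",
)

```text
time: 6.48
position: [0.5186, -0.1007, 0.0686]
tcp_rot: [[0.001, 1.0, 0.003], [1.0, -0.001, -0.0], [-0.0, 0.003, -1.0]]
contact_force: [-1.7, -0.5, 9.7]
finger_gap: 0.653
grasp_force: 29.9
```

Request:
drive_tool(
  increments="0 0 0 0 0 0; 0 0 0 0 0 0; 0 0 0 0 0 0; 0 0 0 0 0 0; 0 0 0 0 0 0; 0 0 0.01 0 0 0; 0 0 0.04 0 0 0; 0 0 0.08 0 0 0",
  claw=1,
)

```text
time: 7.15
position: [0.5154, -0.0998, 0.1456]
tcp_rot: [[0.001, 1.0, -0.007], [1.0, -0.001, 0.001], [0.001, -0.007, -1.0]]
contact_force: [0.7, -0.4, 1.2]
finger_gap: 0.998
grasp_force: 0.0
```

Request:
drive_tool(
  increments="0 0 0.04 0 0 0; 0 0 0.08 0 0 0; 0 0 0.11 0 0 0; 0 0 0.13 0 0 0; 0 0 0.13 0 0 0",
)

```text
time: 7.57
position: [0.5201, -0.1013, 0.2823]
tcp_rot: [[0.001, 1.0, 0.011], [1.0, -0.001, -0.002], [-0.001, 0.011, -1.0]]
contact_force: [0.7, 0.9, -0.6]
finger_gap: 1.002
grasp_force: 0.0
```

```bash
python3 st.py; python3 -c "
from h import *
f=cam('wrist','w2.png')
for p in [(.518,-.1,.143),(.447,-.349,.12),(.423,-.28,.085),(.52,-.36,.052)]: print(proj(f,p))"
```

```text
7.5667 [ 0.5201 -0.1013  0.2823] yangle -0.07400220519550985 z [ 0.0109 -0.0015 -0.9999] [ 0.7432  0.9391 -0.5866] 1.002038252625298 0.0 [-0.0973  0.3751  0.3575  1.6895 -0.1462  1.0921  0.3021]
[272.88464829 195.16262102]
[221.53576546 369.28068558]
[205.95803284 309.86546255]
[275.07321773 340.23494612]
```

View pics/w2.png

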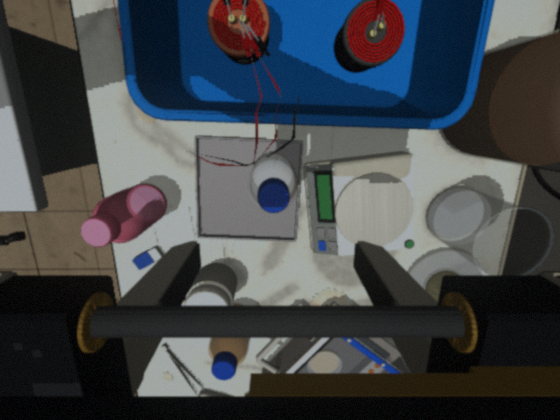

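The clear bottle stands upright on the tray, with its cap at (273,195) as predicted. Amber is next.

Request:
drive_tool(
  increments="-0.01 -0.035 0 0 0 0.1; -0.02 -0.07 0 0 0 0.2; -0.03 -0.11 0 0 0 0.3; -0.042 -0.15 0 0 0 0.35; -0.055 -0.19 0 0 0 0.35; -0.065 -0.225 0 0 0 0.35; -0.07 -0.249 0 0 0 0.35; -0.07 -0.249 0 0 0 0.35",
)

```text
time: 8.28
position: [0.4428, -0.356, 0.2752]
tcp_rot: [[-0.331, 0.944, -0.005], [0.944, 0.331, -0.003], [-0.001, -0.006, -1.0]]
contact_force: [-0.8, -0.4, -0.1]
finger_gap: 1.0
grasp_force: 0.0
```

Request:
drive_tool(
  increments="0 0 -0.03 0 0 0; 0 0 -0.07 0 0 0; 0 0 -0.11 0 0 0; 0 0 -0.15 0 0 0; 0 0 -0.18 0 0 0; 0 0 -0.21 0 0 0; 0 0 -0.226 0 0 0; 0 0 -0.226 0 0 0",
)

```text
time: 8.95
position: [0.4448, -0.3456, 0.0458]
tcp_rot: [[-0.343, 0.939, -0.009], [0.939, 0.343, 0.007], [0.01, -0.006, -1.0]]
contact_force: [-0.5, 0.2, 0.5]
finger_gap: 0.998
grasp_force: 0.0
```

Request:
drive_tool(
  increments="0 0 0 0 0 0; 0 0 0 0 0 0; 0 0 0 0 0 0; 0 0 0 0 0 0; 0 0 0 0 0 0; 0 0 0 0 0 0; 0 0 0 0 0 0; 0 0 0 0 0 0",
  claw=-1,
)

```text
time: 9.62
position: [0.4482, -0.3496, 0.0515]
tcp_rot: [[-0.342, 0.94, 0.001], [0.94, 0.342, -0.001], [-0.001, 0.001, -1.0]]
contact_force: [-0.1, 1.2, 4.9]
finger_gap: 0.624
grasp_force: 30.0
```

```bash
python3 st.py
```

```text
9.6167 [ 0.4482 -0.3496  0.0515] yangle 20.00268689322799 z [ 0.0013 -0.0007 -1.    ] [-0.1349  1.2327  4.9214] 0.6241824256470311 29.9666870146757 [ 0.4788  0.7134  0.231   1.8375 -0.2617  0.6188  1.2186]
```

Amber is gripped (58 mm). Lift it over the jar and onto the tray.

Request:
drive_tool(
  increments="0 0 0.015 0 0 0; 0 0 0.05 0 0 0; 0 0 0.085 0 0 0; 0 0 0.12 0 0 0; 0.01 0.03 0.12 0 0 -0.08; 0.023 0.065 0.12 0 0 -0.16; 0.037 0.1 0.12 0 0 -0.24; 0.05 0.135 0.12 0 0 -0.3",
)

```text
time: 10.28
position: [0.4976, -0.2127, 0.1704]
tcp_rot: [[-0.044, 0.999, -0.001], [0.999, 0.044, 0.001], [0.001, -0.001, -1.0]]
contact_force: [1.3, 0.4, -2.3]
finger_gap: 0.626
grasp_force: 29.9
```

Request:
drive_tool(
  increments="0.01 0.025 0 0 0 -0.04; 0.017 0.044 0 0 0 -0.05; 0.017 0.044 0 0 0 -0.05; 0.017 0.044 -0.03 0 0 -0.05; 0.017 0.044 -0.06 0 0 -0.05; 0.017 0.044 -0.085 0 0 -0.05; 0.017 0.044 -0.105 0 0 -0.05; 0.017 0.044 -0.112 0 0 -0.05",
)

```text
time: 10.95
position: [0.5133, -0.1685, 0.0566]
tcp_rot: [[0.001, 1.0, -0.004], [1.0, -0.001, 0.004], [0.004, -0.004, -1.0]]
contact_force: [1.8, 1.3, -1.0]
finger_gap: 0.625
grasp_force: 30.0
```

Request:
drive_tool(
  increments="0 0 -0.003 0 0 0; 0 0 -0.005 0 0 0; 0 0 -0.006 0 0 0; 0 0 -0.006 0 0 0",
)

```text
time: 11.28
position: [0.5138, -0.1702, 0.0539]
tcp_rot: [[0.001, 1.0, -0.001], [1.0, -0.001, 0.002], [0.002, -0.001, -1.0]]
contact_force: [-1.4, 2.7, 5.2]
finger_gap: 0.625
grasp_force: 30.0
```

```bash
python3 st.py
```

```text
11.2833 [ 0.5138 -0.1702  0.0539] yangle -0.081847307794719 z [-0.0011  0.0018 -1.    ] [-1.3963  2.7063  5.2114] 0.625256989779192 30.011858213692904 [ 0.0799  0.6915  0.3124  1.9119 -0.3601  0.5945  0.625 ]
```

Request:
drive_tool(
  increments="0 0 0 0 0 0; 0 0 0 0 0 0; 0 0 0 0 0 0; 0 0 0 0 0 0; 0 0 0 0 0 0; 0 0 0.02 0 0 0; 0 0 0.05 0 0 0; 0 0 0.09 0 0 0",
  claw=1,
)

```text
time: 11.95
position: [0.5127, -0.1698, 0.1414]
tcp_rot: [[0.001, 1.0, -0.006], [1.0, -0.001, 0.001], [0.001, -0.006, -1.0]]
contact_force: [0.8, 0.4, -0.7]
finger_gap: 1.002
grasp_force: 0.0
```

Request:
drive_tool(
  increments="0 0 0.04 0 0 0; 0 0 0.08 0 0 0; 0 0 0.12 0 0 -0.12; -0.02 -0.025 0.127 0 0 -0.24; -0.04 -0.05 0.127 0 0 -0.36; -0.06 -0.075 0.127 0 0 -0.48; -0.08 -0.1 0.127 0 0 -0.6; -0.091 -0.11 0.127 0 0 -0.7",
)

```text
time: 12.62
position: [0.4201, -0.2845, 0.2703]
tcp_rot: [[0.654, 0.756, -0.001], [0.756, -0.654, -0.003], [-0.003, 0.001, -1.0]]
contact_force: [-0.5, 0.4, -0.1]
finger_gap: 0.999
grasp_force: 0.0
```

Request:
drive_tool(
  increments="0 0 0 0 0 -0.12; 0 0 0 0 0 -0.24; 0 0 0 0 0 -0.347; 0 0 0 0 0 -0.347; 0 0 0 0 0 -0.347",
)

```text
time: 13.03
position: [0.4236, -0.2802, 0.2695]
tcp_rot: [[0.865, 0.502, -0.001], [0.502, -0.865, -0.0], [-0.001, -0.0, -1.0]]
contact_force: [-0.2, 0.7, -0.8]
finger_gap: 1.0
grasp_force: 0.0
```

```bash
python3 st.py; python3 - <<'E'
from h import *
f=cam('wrist','w3.png')
for p in [(.518,-.1,.143),(.515,-.17,.123),(.424,-.28,.085),(.52,-.36,.052),(.6017,-.4304,.03)]: print(proj(f,p))
E
```

```text
13.0333 [ 0.4236 -0.2802  0.2695] yangle -59.878281088865066 z [-0.0006 -0.0001 -1.    ] [-0.2336  0.6971 -0.8164] 0.9999424147916431 0.0 [ 0.021   0.418   0.7617  1.7652 -0.3214  1.0877 -0.1536]
[148.39064733   4.98674631]
[223.89865211  58.31464852]
[276.11210389 187.42444175]
[369.05295795 148.56967688]
[444.79057815 119.43632024]
```

View pics/w3.png

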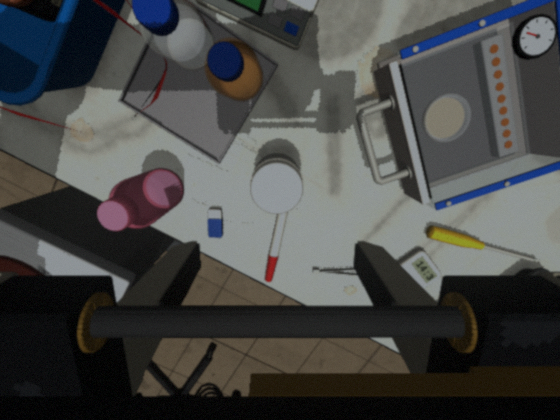

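Jar (276,187), bar (371,147) and dish (447,118) all match predictions. Both bottles are upright on the tray, so I'll grip the jar.

Request:
drive_tool(
  increments="0 0 -0.03 0 0 0; 0 0 -0.07 0 0 0; 0 0 -0.11 0 0 0; 0 0 -0.15 0 0 0; 0 0 -0.18 0 0 0; 0 0 -0.21 0 0 0; 0 0 -0.226 0 0 0; 0 0 -0.226 0 0 0",
)

```text
time: 13.75
position: [0.4218, -0.2787, 0.0405]
tcp_rot: [[0.865, 0.501, -0.006], [0.501, -0.865, 0.004], [-0.003, -0.007, -1.0]]
contact_force: [-0.1, -0.7, 0.2]
finger_gap: 1.0
grasp_force: 0.0
```

Request:
drive_tool(
  increments="0 0 0 0 0 0; 0 0 0 0 0 0; 0 0 0 0 0 0; 0 0 0 0 0 0; 0 0 0 0 0 0; 0 0 0 0 0 0; 0 0 0 0 0 0; 0 0 0 0 0 0",
  claw=-1,
)

```text
time: 14.42
position: [0.4243, -0.2806, 0.0448]
tcp_rot: [[0.866, 0.5, 0.002], [0.5, -0.866, -0.0], [0.002, 0.001, -1.0]]
contact_force: [-0.9, 2.1, 6.9]
finger_gap: 0.725
grasp_force: 30.0
```

```bash
python3 st.py
```

```text
14.4167 [ 0.4243 -0.2806  0.0448] yangle -60.019129016218436 z [ 0.002  -0.0004 -1.    ] [-0.9484  2.0852  6.9428] 0.7252382306130664 30.002509653568268 [ 0.2144  0.7093  0.5071  2.0141 -0.6252  0.5727  0.1105]
```

Request:
drive_tool(
  increments="0 0 0.015 0 0 0; 0 0 0.04 0 0 0; 0.003 0.02 0.05 0 0 0; 0.008 0.055 0.05 0 0 0; 0.013 0.09 0.05 0 0 0; 0.016 0.11 0.05 0 0 0; 0.016 0.116 0.045 0 0 0; 0.016 0.116 0.03 0 0 0",
)

```text
time: 15.08
position: [0.4412, -0.1624, 0.0745]
tcp_rot: [[0.864, 0.504, 0.003], [0.504, -0.864, -0.0], [0.003, 0.002, -1.0]]
contact_force: [0.2, -0.9, -1.1]
finger_gap: 0.729
grasp_force: 30.0
```

Request:
drive_tool(
  increments="0 0 -0.014 0 0 0; 0 0 -0.02 0 0 0; 0 0 -0.025 0 0 0; 0 0 -0.028 0 0 0; 0 0 -0.028 0 0 0; 0 0 -0.028 0 0 0",
)

```text
time: 15.58
position: [0.4394, -0.1639, 0.0466]
tcp_rot: [[0.867, 0.499, 0.0], [0.499, -0.867, 0.003], [0.002, -0.002, -1.0]]
contact_force: [-1.0, 3.8, 9.8]
finger_gap: 0.727
grasp_force: 30.0
```

Request:
drive_tool(
  increments="0 0 0 0 0 0; 0 0 0 0 0 0; 0 0 0 0 0 0; 0 0 0 0 0 0; 0 0 0 0 0 0; 0 0 0.02 0 0 0; 0 0 0.05 0 0 0; 0 0 0.09 0 0 0",
  claw=1,
)

```text
time: 16.25
position: [0.4378, -0.1638, 0.1348]
tcp_rot: [[0.867, 0.499, -0.006], [0.499, -0.867, 0.001], [-0.005, -0.004, -1.0]]
contact_force: [0.7, -0.2, 0.7]
finger_gap: 1.0
grasp_force: 0.0
```

Request:
drive_tool(
  increments="0 0 0.04 0 0 0; 0 0 0.08 0 0 0; 0 0 0.084 0 0 0; 0 0 0.084 0 0 0",
  claw=-0.44,
)

```text
time: 16.58
position: [0.4411, -0.1652, 0.2218]
tcp_rot: [[0.866, 0.5, 0.006], [0.5, -0.866, -0.001], [0.004, 0.004, -1.0]]
contact_force: [-1.0, -0.8, 0.1]
finger_gap: 0.758
grasp_force: 0.0
```

```bash
python3 st.py
```

```text
16.5833 [ 0.4411 -0.1652  0.2218] yangle -60.02416878147309 z [ 0.0059 -0.0014 -1.    ] [-0.9609 -0.8483  0.142 ] 0.7584670193596487 0.0 [-0.247   0.4187  0.7951  1.9365 -0.3722  0.9313 -0.3175]
```

Request:
drive_tool(
  increments="0.014 -0.035 0 0 0 0.1; 0.028 -0.07 0 0 0 0.2; 0.044 -0.108 0 0 0 0.3; 0.058 -0.143 0 0 0 0.349; 0.072 -0.176 0 0 0 0.349; 0.08 -0.196 0 0 0 0.349; 0.08 -0.196 -0.03 0 0 0.349; 0.08 -0.196 -0.06 0 0 0.349",
)

```text
time: 17.25
position: [0.5191, -0.363, 0.1576]
tcp_rot: [[0.646, 0.764, 0.0], [0.764, -0.646, -0.001], [-0.001, 0.001, -1.0]]
contact_force: [-0.1, 0.1, -0.4]
finger_gap: 0.283
grasp_force: 0.0
```

Request:
drive_tool(
  increments="0 0 -0.02 0 0 0; 0 0 -0.02 0 0 0; 0 0 -0.02 0 0 0; 0 0 -0.02 0 0 0",
)

```text
time: 17.58
position: [0.5197, -0.3608, 0.1398]
tcp_rot: [[0.644, 0.765, 0.0], [0.765, -0.644, -0.0], [-0.0, 0.0, -1.0]]
contact_force: [0.9, 0.1, 0.3]
finger_gap: 0.279
grasp_force: 0.0
```

```bash
python3 st.py; python3 - <<'E'
from h import *
f=cam('top','t4.png')
s=observe(); p=np.array(s['position'])
print(proj(f,p), proj(f,(.52,-.36,.052)))
E
```

```text
17.5833 [ 0.5197 -0.3608  0.1398] yangle -40.06588199053567 z [ 0.0001 -0.0005 -1.    ] [0.86   0.0958 0.3418] 0.27909710564641993 0.0 [ 0.2445  0.729   0.5798  1.5836 -0.4587  0.9678  0.2725]
[314.50106101 178.99579636] [310.38319586 185.05720811]
```

View pics/t4.png

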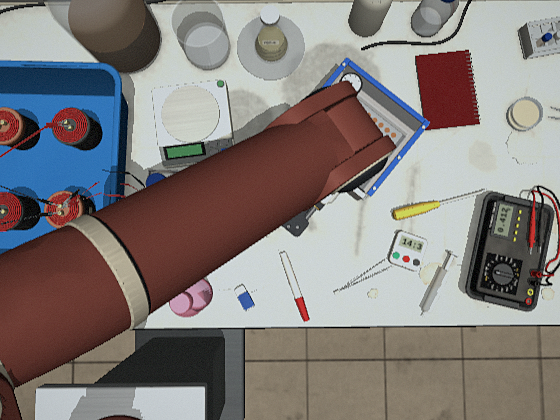

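The arm hides the handle from this camera. I'll descend in two steps and watch the force.

Request:
drive_tool(
  increments="0 0 -0.03 0 0 0; 0 0 -0.06 0 0 0; 0 0 -0.075 0 0 0; 0 0 -0.08 0 0 0; 0 0 -0.085 0 0 0; 0 0 -0.09 0 0 0",
)

```text
time: 18.13
position: [0.5208, -0.3615, 0.0512]
tcp_rot: [[0.643, 0.766, 0.003], [0.766, -0.643, -0.002], [0.0, 0.004, -1.0]]
contact_force: [-0.6, -0.1, 0.6]
finger_gap: 0.279
grasp_force: 0.0
```

Request:
drive_tool(
  increments="0 0 -0.006 0 0 0; 0 0 -0.012 0 0 0; 0 0 -0.017 0 0 0; 0 0 -0.017 0 0 0",
)

```text
time: 18.47
position: [0.5193, -0.3598, 0.0318]
tcp_rot: [[0.643, 0.766, -0.001], [0.766, -0.643, 0.001], [0.0, -0.001, -1.0]]
contact_force: [0.1, -0.6, -0.3]
finger_gap: 0.282
grasp_force: 0.0
```

Request:
drive_tool(
  increments="0 0 0 0 0 0; 0 0 0 0 0 0; 0 0 0 0 0 0; 0 0 0 0 0 0; 0 0 0 0 0 0; 0 0 0 0 0 0",
  claw=-1,
)

```text
time: 18.97
position: [0.5185, -0.3595, 0.0328]
tcp_rot: [[0.643, 0.765, -0.002], [0.765, -0.643, 0.002], [0.0, -0.003, -1.0]]
contact_force: [-4.8, 4.3, 4.7]
finger_gap: 0.094
grasp_force: 30.0
```

```bash
python3 st.py
```

```text
18.9667 [ 0.5185 -0.3595  0.0328] yangle -40.051910457486414 z [-0.002   0.0022 -1.    ] [-4.783   4.254   4.7021] 0.094020995006851 30.00150829553604 [ 0.2885  0.8559  0.4977  1.6622 -0.5461  0.769   0.3445]
```

Bar gripped. Now a smooth pull of 0.125 m.

Request:
drive_tool(
  increments="-0.003 0.0025 0 0 0 0; -0.008 0.007 0 0 0 0; -0.014 0.012 0 0 0 0; -0.021 0.0175 0 0 0 0; -0.028 0.0235 0 0 0 0; -0.035 0.0295 0 0 0 0; -0.042 0.0352 0 0 0 0; -0.049 0.0411 0 0 0 0",
)

```text
time: 19.63
position: [0.4707, -0.3198, 0.0328]
tcp_rot: [[0.644, 0.765, 0.002], [0.765, -0.643, -0.003], [-0.001, 0.003, -1.0]]
contact_force: [0.7, -2.5, -2.3]
finger_gap: 0.102
grasp_force: 30.0
```

Request:
drive_tool(
  increments="-0.007 0.0059 0 0 0 0; -0.014 0.0117 0 0 0 0; -0.021 0.0176 0 0 0 0; -0.028 0.0235 0 0 0 0; -0.035 0.0293 0 0 0 0; -0.041 0.0344 0 0 0 0; -0.045 0.0378 0 0 0 0; -0.047 0.0394 0 0 0 0",
)

```text
time: 20.3
position: [0.4227, -0.2799, 0.0328]
tcp_rot: [[0.644, 0.765, -0.0], [0.765, -0.644, -0.001], [-0.001, 0.0, -1.0]]
contact_force: [0.1, -2.8, -2.9]
finger_gap: 0.097
grasp_force: 30.0
```

Request:
drive_tool(
  increments="0 0 0 0 0 0; 0 0 0 0 0 0; 0 0 0 0 0 0; 0 0 0 0 0 0; 0 0 0 0 0 0",
  claw=-0.44,
)

```text
time: 20.72
position: [0.424, -0.2796, 0.0326]
tcp_rot: [[0.643, 0.766, 0.0], [0.766, -0.643, 0.001], [0.001, -0.0, -1.0]]
contact_force: [-0.3, 0.4, -0.5]
finger_gap: 0.278
grasp_force: 0.0
```

Request:
drive_tool(
  increments="0 0 0.03 0 0 0; 0 0 0.07 0 0 0; 0 0 0.11 0 0 0; 0 0 0.15 0 0 0; 0 0 0.19 0 0 0; 0 0 0.207 0 0 0; 0 0 0.207 0 0 0; 0 0 0.207 0 0 0",
)

```text
time: 21.38
position: [0.4239, -0.2797, 0.2402]
tcp_rot: [[0.643, 0.766, 0.002], [0.766, -0.643, -0.0], [0.001, 0.001, -1.0]]
contact_force: [-0.6, 0.7, -0.2]
finger_gap: 0.28
grasp_force: 0.0
```

```bash
python3 st.py; python3 - <<'E'
from h import *
f=cam('wrist','w5.png')
for p in [(.506,-.35,.03),(.424,-.28,.052)]: print(proj(f,p))
E
```

```text
21.3833 [ 0.4239 -0.2797  0.2402] yangle -40.01666351926425 z [ 0.0018 -0.0001 -1.    ] [-0.5673  0.7315 -0.1508] 0.2802041819617654 0.0 [ 0.0621  0.4379  0.7015  1.8121 -0.3304  1.0099  0.1969]
[360.20026277 184.34740186]
[276.13482735 187.36329694]
```

View pics/w5.png

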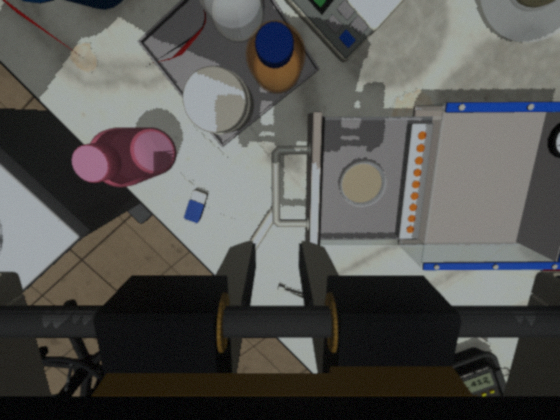

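The drawer is well open and the dish sits at (362,184), within about 2 mm of predicted. There is free space along the drawer's width, so I'll grip it that way.

Request:
drive_tool(
  increments="0.02 -0.017 0 0 0 0.12; 0.04 -0.034 0 0 0 0.24; 0.06 -0.051 0 0 0 0.36; 0.0835 -0.0715 0 0 0 0.48; 0.0835 -0.0715 0 0 0 0.6; 0.0835 -0.0715 0 0 0 0.72; 0.0835 -0.0715 0 0 0 0.84; 0.0835 -0.0715 0 0 0 0.96",
  claw=1,
)

```text
time: 22.1
position: [0.5062, -0.3505, 0.2364]
tcp_rot: [[-0.263, 0.965, -0.005], [0.965, 0.263, 0.004], [0.005, -0.004, -1.0]]
contact_force: [-0.1, -0.6, 0.6]
finger_gap: 0.803
grasp_force: 0.0
```

Request:
drive_tool(
  increments="0 0 0 0 0 0.12; 0 0 0 0 0 0.24; 0 0 0 0 0 0.36; 0 0 0 0 0 0.48; 0 0 0 0 0 0.6; 0 0 0 0 0 0.611; 0 0 0 0 0 0.611; 0 0 0 0 0 0.611",
)

```text
time: 22.77
position: [0.5067, -0.351, 0.2382]
tcp_rot: [[-0.764, 0.645, -0.002], [0.645, 0.764, 0.002], [0.003, -0.0, -1.0]]
contact_force: [0.2, -0.6, 0.3]
finger_gap: 1.0
grasp_force: 0.0
```

```bash
python3 st.py; python3 - <<'E'
from h import *
f=cam('wrist','w6.png')
a=f['color']; print(proj(f,(.5075,-.3515,.03)))
E
```

```text
22.7667 [ 0.5067 -0.351   0.2382] yangle 49.81265180907206 z [-0.0021  0.0017 -1.    ] [ 0.1705 -0.611   0.2674] 0.999879973836651 0.0 [ 0.4288  0.5531  0.2368  1.5027 -0.1385  1.1049  1.5637]
[277.20471071 184.53938956]
```

View pics/w6.png

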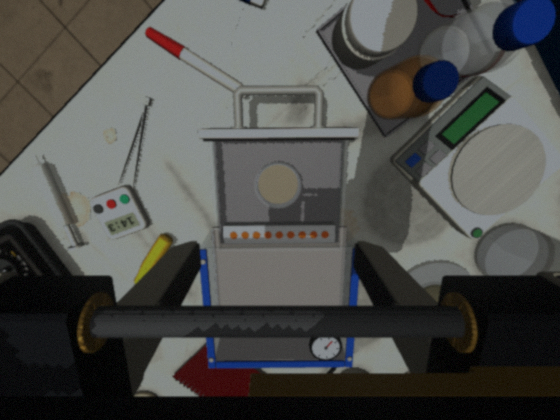

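The dish is at (278,184), centred under the tool. I'll descend slowly.

Request:
drive_tool(
  increments="0 0 -0.035 0 0 0; 0 0 -0.07 0 0 0; 0 0 -0.105 0 0 0; 0 0 -0.135 0 0 0; 0 0 -0.16 0 0 0; 0 0 -0.18 0 0 0; 0 0 -0.19 0 0 0; 0 0 -0.198 0 0 0",
)

```text
time: 23.48
position: [0.5068, -0.3509, 0.0402]
tcp_rot: [[-0.765, 0.644, -0.002], [0.644, 0.765, 0.001], [0.002, -0.0, -1.0]]
contact_force: [-0.2, 0.1, 0.0]
finger_gap: 1.001
grasp_force: 0.0
```

Request:
drive_tool(
  increments="0 0 -0.006 0 0 0; 0 0 -0.011 0 0 0; 0 0 -0.015 0 0 0; 0 0 -0.018 0 0 0; 0 0 -0.02 0 0 0; 0 0 -0.021 0 0 0; 0 0 -0.021 0 0 0; 0 0 -0.021 0 0 0",
)

```text
time: 24.15
position: [0.5073, -0.3515, 0.021]
tcp_rot: [[-0.766, 0.643, 0.0], [0.643, 0.766, -0.0], [-0.001, 0.0, -1.0]]
contact_force: [-0.4, -0.6, -0.3]
finger_gap: 1.002
grasp_force: 0.0
```

Request:
drive_tool(
  increments="0 0 0 0 0 0; 0 0 0 0 0 0; 0 0 0 0 0 0; 0 0 0 0 0 0; 0 0 0 0 0 0; 0 0 0 0 0 0; 0 0 0 0 0 0; 0 0 0 0 0 0",
  claw=-1,
)

```text
time: 24.82
position: [0.5072, -0.3513, 0.0207]
tcp_rot: [[-0.766, 0.643, 0.0], [0.643, 0.766, -0.0], [-0.0, 0.0, -1.0]]
contact_force: [-0.2, 0.4, 0.1]
finger_gap: 0.633
grasp_force: 30.0
```

```bash
python3 st.py
```

```text
24.8167 [ 0.5072 -0.3513  0.0207] yangle 49.96430545921253 z [ 0. -0. -1.] [-0.1665  0.441   0.0929] 0.6332255344563444 30.000030651312954 [ 0.4687  0.8081  0.1706  1.7068 -0.2058  0.6442  1.6246]
```

Dish gripped (59 mm). Before I place it, a check on how close the brown bottle, beaker and flask stand to the pan.

```bash
python3 - <<'E'
from h import *
np.set_printoptions(precision=3,suppress=True)
f=cam('top');g=cam('scene')
for n,q in dict(brown_right_base=(114,180),brown_mid=(75,190),beaker_base=(158,160),beaker_r=(180,145)).items(): print(n,ray(g,*q,0)[:2], ray(g,*q,.1)[:2])
for n,q in dict(beaker_topL=(172,35),beaker_bot=(203,70),beaker_c=(200,30),flask=(268,45),brown_b=(130,70)).items(): print(n,[ray(f,*q,z)[:2] for z in (0,.1,.15)])
E
```

```text
brown_right_base [ 0.765 -0.054] [ 0.647 -0.044]
brown_mid [0.777 0.022] [0.656 0.022]
beaker_base [ 0.778 -0.153] [ 0.658 -0.129]
beaker_r [ 0.801 -0.212] [ 0.677 -0.179]
beaker_topL [array([ 0.827, -0.094]), array([ 0.783, -0.117]), array([ 0.761, -0.129])]
beaker_bot [array([ 0.755, -0.156]), array([ 0.719, -0.172]), array([ 0.701, -0.18 ])]
beaker_c [array([ 0.836, -0.15 ]), array([ 0.791, -0.167]), array([ 0.769, -0.175])]
flask [array([ 0.804, -0.284]), array([ 0.763, -0.286]), array([ 0.742, -0.287])]
brown_b [array([ 0.757, -0.012]), array([ 0.72 , -0.044]), array([ 0.702, -0.06 ])]
```

Request:
drive_tool(
  increments="0 0 0.01 0 0 0; 0 0 0.025 0 0 0; 0 0 0.05 0 0 0; 0 0 0.08 0 0 0; 0 0 0.11 0 0 0; 0 0 0.14 0 0 0; 0 0 0.16 0 0 0; 0 0 0.16 0 0 0",
)

```text
time: 25.58
position: [0.5095, -0.3535, 0.1867]
tcp_rot: [[-0.765, 0.643, 0.009], [0.643, 0.765, -0.006], [-0.011, 0.001, -1.0]]
contact_force: [-0.4, -0.9, 1.3]
finger_gap: 0.628
grasp_force: 30.0
```

Everything behind the pan is beyond x ≈ 0.75, so I'll place the dish with the fingers along y.

Request:
drive_tool(
  increments="0.01 0.014 0 0 0 0.07; 0.03 0.043 0 0 0 0.16; 0.053 0.076 0 0 0 0.26; 0.076 0.109 0 0 0 0.36; 0.099 0.142 0 0 0 0.46; 0.12 0.172 0 0 0 0.56; 0.137 0.196 0 0 0 0.65; 0.1455 0.2085 0 0 0 0.698",
)

```text
time: 26.25
position: [0.6544, -0.1367, 0.1796]
tcp_rot: [[-1.0, -0.009, -0.0], [-0.009, 1.0, 0.004], [0.0, 0.004, -1.0]]
contact_force: [-0.3, 0.1, 0.5]
finger_gap: 0.629
grasp_force: 30.0
```

Request:
drive_tool(
  increments="0 0 0 0 0 0; 0 0 -0.02 0 0 0; 0 0 -0.045 0 0 0; 0 0 -0.07 0 0 0; 0 0 -0.09 0 0 0; 0 0 -0.1 0 0 0; 0 0 -0.107 0 0 0; 0 0 -0.11 0 0 0",
)

```text
time: 26.92
position: [0.6516, -0.1448, 0.07]
tcp_rot: [[-1.0, 0.004, -0.002], [0.004, 1.0, -0.001], [0.002, -0.001, -1.0]]
contact_force: [-0.3, 0.5, 0.2]
finger_gap: 0.628
grasp_force: 30.0
```

Request:
drive_tool(
  increments="0 0 -0.002 0 0 0; 0 0 -0.004 0 0 0; 0 0 -0.005 0 0 0; 0 0 -0.006 0 0 0; 0 0 -0.006 0 0 0; 0 0 -0.006 0 0 0",
)

```text
time: 27.42
position: [0.6529, -0.1428, 0.065]
tcp_rot: [[-1.0, 0.001, 0.001], [0.001, 1.0, -0.0], [-0.001, -0.0, -1.0]]
contact_force: [0.0, 0.4, -0.6]
finger_gap: 0.632
grasp_force: 30.0
```

```bash
python3 st.py
```

```text
27.4167 [ 0.6529 -0.1428  0.065 ] yangle 89.96141757713522 z [ 0.0006 -0.0002 -1.    ] [ 0.0225  0.443  -0.6153] 0.6322291077225173 29.999883761468027 [ 0.1657  0.8031  0.0303  1.5201 -0.0298  0.8182  1.7773]
```

Nearly in contact. I'll lower 1 mm more, release and rise.

Request:
drive_tool(
  increments="0 0 -0.0005 0 0 0; 0 0 -0.001 0 0 0; 0 0 -0.001 0 0 0",
)

```text
time: 27.67
position: [0.653, -0.1428, 0.0647]
tcp_rot: [[-1.0, 0.001, 0.001], [0.001, 1.0, -0.0], [-0.001, -0.0, -1.0]]
contact_force: [-0.9, 1.1, 5.2]
finger_gap: 0.63
grasp_force: 30.0
```

Request:
drive_tool(
  increments="0 0 0 0 0 0; 0 0 0 0 0 0; 0 0 0 0 0 0; 0 0 0 0 0 0; 0 0 0 0 0 0; 0 0 0.01 0 0 0; 0 0 0.03 0 0 0; 0 0 0.06 0 0 0",
  claw=1,
)

```text
time: 28.33
position: [0.6506, -0.1424, 0.122]
tcp_rot: [[-1.0, 0.001, -0.006], [0.001, 1.0, 0.001], [0.006, 0.001, -1.0]]
contact_force: [1.2, -0.4, 0.6]
finger_gap: 0.999
grasp_force: 0.0
```

Request:
drive_tool(
  increments="0 0 0.04 0 0 0; 0 0 0.08 0 0 0; 0 0 0.116 0 0 0; 0 0 0.116 0 0 0; -0.03 -0.03 0.116 0 0 -0.12; -0.06 -0.06 0.116 0 0 -0.24; -0.08 -0.08 0.116 0 0 -0.36; -0.1 -0.1 0.116 0 0 -0.48",
)

```text
time: 29.0
position: [0.5507, -0.245, 0.2405]
tcp_rot: [[-0.883, 0.47, 0.0], [0.47, 0.883, -0.001], [-0.001, -0.001, -1.0]]
contact_force: [0.7, -0.7, 0.8]
finger_gap: 1.002
grasp_force: 0.0
```

```bash
python3 st.py; python3 - <<'E'
from h import *
f=cam('wrist','w7.png'); 
print(proj(f,(.653,-.143,.075)),proj(f,(.653,-.143,.062)),proj(f,(.424,-.28,.052)))
E
```

```text
29.0 [ 0.5507 -0.245   0.2405] yangle 61.99738792705702 z [ 0.0004 -0.0011 -1.    ] [ 0.6984 -0.7396  0.8189] 1.0021160508070657 0.0 [ 0.2741  0.5233  0.1749  1.5423 -0.0976  1.0838  1.5538]
[394.65860586 226.12257763] [390.64464082 222.49359907] [196.79790106 103.22375421]
```

View pics/w7.png

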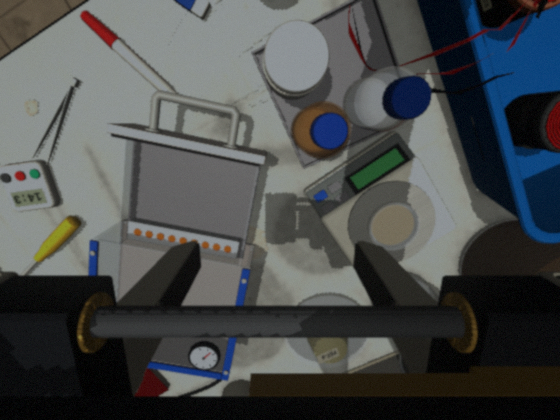

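The dish sits centred on the pan: dish at (393,225), pan centre at about (391,222). Back to the handle to shut the drawer.

Request:
drive_tool(
  increments="-0.02 -0.006 0 0 0 -0.12; -0.04 -0.012 0 0 0 -0.24; -0.06 -0.018 0 0 0 -0.36; -0.08 -0.024 0 0 0 -0.48; -0.1 -0.03 0 0 0 -0.6; -0.12 -0.034 0 0 0 -0.72; -0.129 -0.0365 0 0 0 -0.84; -0.129 -0.0365 0 0 0 -0.96",
  claw=-0.44,
)

```text
time: 29.72
position: [0.421, -0.2805, 0.2405]
tcp_rot: [[-0.121, 0.993, -0.0], [0.993, 0.121, -0.0], [-0.0, -0.0, -1.0]]
contact_force: [0.1, -0.4, 0.1]
finger_gap: 0.477
grasp_force: 0.0
```

Request:
drive_tool(
  increments="0 0 0 0 0 -0.12; 0 0 0 0 0 -0.24; 0 0 0 0 0 -0.36; 0 0 0 0 0 -0.48; 0 0 -0.03 0 0 -0.6; 0 0 -0.06 0 0 -0.72; 0 0 -0.09 0 0 -0.82; 0 0 -0.12 0 0 -0.82",
)

```text
time: 30.38
position: [0.4245, -0.279, 0.1189]
tcp_rot: [[0.638, 0.77, 0.001], [0.77, -0.638, -0.001], [0.0, 0.002, -1.0]]
contact_force: [-0.7, -0.5, 0.4]
finger_gap: 0.28
grasp_force: 0.0
```

```bash
python3 st.py
```

```text
30.3833 [ 0.4245 -0.279   0.1189] yangle -39.62653366111521 z [ 0.0014 -0.0008 -1.    ] [-0.6697 -0.5151  0.416 ] 0.2800831579212772 0.0 [ 0.1697  0.5863  0.5595  1.9599 -0.4611  0.7215  0.3155]
```

Request:
drive_tool(
  increments="0 0 -0.03 0 0 0; 0 0 -0.055 0 0 0; 0 0 -0.07 0 0 0; 0 0 -0.08 0 0 0; 0 0 -0.087 0 0 0; 0 0 -0.087 0 0 0",
)

```text
time: 30.88
position: [0.4236, -0.2791, 0.032]
tcp_rot: [[0.636, 0.771, -0.001], [0.771, -0.636, 0.001], [0.0, -0.001, -1.0]]
contact_force: [-0.1, -0.2, 0.6]
finger_gap: 0.282
grasp_force: 0.0
```

Request:
drive_tool(
  increments="0 0 0 0 0 0; 0 0 0 0 0 0; 0 0 0 0 0 0; 0 0 0 0 0 0; 0 0 0 0 0 0; 0 0 0 0 0 0",
  claw=-1,
)

```text
time: 31.38
position: [0.4239, -0.2794, 0.0335]
tcp_rot: [[0.636, 0.771, 0.001], [0.771, -0.636, -0.0], [0.001, 0.001, -1.0]]
contact_force: [-1.1, 1.3, 6.1]
finger_gap: 0.094
grasp_force: 30.0
```

Request:
drive_tool(
  increments="0.006 -0.005 0 0 0 0; 0.012 -0.01 0 0 0 0; 0.019 -0.016 0 0 0 0; 0.026 -0.0218 0 0 0 0; 0.033 -0.0277 0 0 0 0; 0.04 -0.0336 0 0 0 0; 0.047 -0.0394 0 0 0 0; 0.054 -0.0453 0 0 0 0",
)

```text
time: 32.05
position: [0.478, -0.3243, 0.0336]
tcp_rot: [[0.636, 0.771, 0.0], [0.771, -0.636, 0.001], [0.001, -0.0, -1.0]]
contact_force: [-1.1, 2.5, 6.2]
finger_gap: 0.097
grasp_force: 30.0
```

Request:
drive_tool(
  increments="0.007 -0.0059 0 0 0 0; 0.014 -0.0117 0 0 0 0; 0.021 -0.0176 0 0 0 0; 0.028 -0.0235 0 0 0 0; 0.033 -0.0277 0 0 0 0; 0.037 -0.031 0 0 0 0; 0.039 -0.0327 0 0 0 0; 0.039 -0.0327 0 0 0 0",
)

```text
time: 32.72
position: [0.5182, -0.3577, 0.0336]
tcp_rot: [[0.636, 0.772, 0.003], [0.772, -0.636, -0.001], [0.001, 0.003, -1.0]]
contact_force: [1.1, -0.0, 4.5]
finger_gap: 0.099
grasp_force: 30.0
```

```bash
python3 st.py
```

```text
32.7167 [ 0.5182 -0.3577  0.0336] yangle -39.50024050338921 z [ 0.0027 -0.0009 -1.    ] [ 1.0758 -0.0352  4.4671] 0.09881010724724539 30.00060260295868 [ 0.2937  0.8477  0.4818  1.6711 -0.5335  0.7543  0.3429]
```

Request:
drive_tool(
  increments="0.0008 -0.0006 0 0 0 0; 0.0015 -0.0013 0 0 0 0; 0.0023 -0.0019 0 0 0 0; 0.0023 -0.0019 0 0 0 0",
)

```text
time: 33.05
position: [0.5194, -0.3586, 0.0336]
tcp_rot: [[0.636, 0.772, 0.001], [0.772, -0.636, 0.001], [0.001, -0.0, -1.0]]
contact_force: [-1.0, 2.1, 7.4]
finger_gap: 0.095
grasp_force: 30.0
```

Request:
drive_tool(
  increments="0.0008 -0.0006 0 0 0 0; 0.0015 -0.0013 0 0 0 0; 0.0015 -0.0013 0 0 0 0",
)

```text
time: 33.3
position: [0.5193, -0.3585, 0.0336]
tcp_rot: [[0.636, 0.771, -0.002], [0.771, -0.636, 0.005], [0.002, -0.005, -1.0]]
contact_force: [-3.4, 5.2, 10.2]
finger_gap: 0.094
grasp_force: 30.0
```

Request:
drive_tool(
  increments="0.001 -0.0008 0 0 0 0; 0.002 -0.0017 0 0 0 0; 0.003 -0.0025 0 0 0 0; 0.003 -0.0025 0 0 0 0",
)

```text
time: 33.63
position: [0.5192, -0.3584, 0.0335]
tcp_rot: [[0.636, 0.771, -0.008], [0.771, -0.636, 0.011], [0.003, -0.013, -1.0]]
contact_force: [-7.8, 9.8, 15.7]
finger_gap: 0.096
grasp_force: 30.0
```

```bash
python3 st.py
```

```text
33.6333 [ 0.5192 -0.3584  0.0335] yangle -39.51772034323431 z [-0.0082  0.0112 -0.9999] [-7.799   9.8458 15.6694] 0.09602760438910124 30.002243220806122 [ 0.297   0.8556  0.4844  1.6516 -0.5285  0.7824  0.3371]
```

The drawer is against its stop: the bar is back at its starting position and the force is rising. I'll relax, release and go for the jar.

Request:
drive_tool(
  increments="-0.0045 0.0038 0 0 0 0; -0.0045 0.0038 0 0 0 0",
)

```text
time: 33.8
position: [0.5189, -0.3582, 0.0336]
tcp_rot: [[0.636, 0.771, 0.001], [0.771, -0.636, 0.001], [0.001, -0.0, -1.0]]
contact_force: [-0.6, 2.2, 4.5]
finger_gap: 0.095
grasp_force: 30.0
```

Request:
drive_tool(
  increments="0 0 0 0 0 0; 0 0 0 0 0 0; 0 0 0 0 0 0; 0 0 0 0 0 0; 0 0 0.03 0 0 0; 0 0 0.07 0 0 0; 0 0 0.11 0 0 0; 0 0 0.15 0 0 0",
  claw=-0.44,
)

```text
time: 34.47
position: [0.5184, -0.3592, 0.1837]
tcp_rot: [[0.637, 0.771, -0.002], [0.771, -0.637, 0.0], [-0.001, -0.001, -1.0]]
contact_force: [1.0, -0.1, 0.1]
finger_gap: 0.28
grasp_force: 0.0
```

Request:
drive_tool(
  increments="0 0 0.037 0 0 0; -0.012 0.03 0.037 0 0 -0.1; -0.026 0.065 0.037 0 0 -0.2; -0.04 0.1 0.037 0 0 -0.3; -0.054 0.135 0.037 0 0 -0.357; -0.068 0.17 0.037 0 0 -0.357; -0.0793 0.1954 0.037 0 0 -0.357; -0.0793 0.1954 0.037 0 0 -0.357",
  claw=1,
)

```text
time: 35.13
position: [0.4374, -0.1574, 0.2186]
tcp_rot: [[0.862, 0.506, -0.004], [0.506, -0.862, 0.007], [-0.0, -0.008, -1.0]]
contact_force: [0.2, -0.5, 0.7]
finger_gap: 0.803
grasp_force: 0.0
```

```bash
python3 st.py; python3 - <<'E'
from h import *
f=cam('wrist','w8.png')
for p in [(.44,-.164,.088),(.515,-.17,.123),(.424,-.28,.0)]: print(proj(f,p))
E
```

```text
35.1333 [ 0.4374 -0.1574  0.2186] yangle -59.58802228848861 z [-0.0042  0.0065 -1.    ] [ 0.2476 -0.5163  0.6533] 0.8025445513635727 0.0 [-0.2497  0.4163  0.7819  1.9467 -0.3679  0.9314 -0.3243]
[283.72322225 200.33450602]
[335.1579291  141.43332573]
[349.36460081 234.93458352]
```

View pics/w8.png

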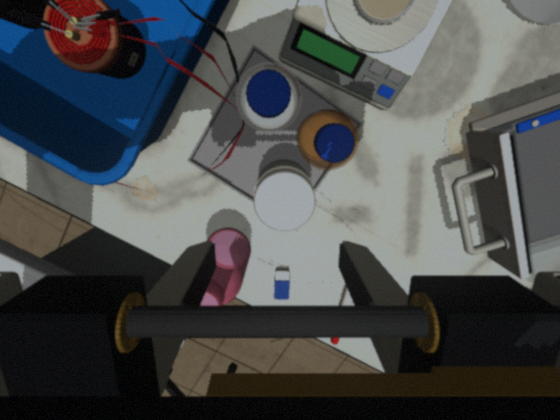

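The jar is where I left it, at (284,198). Pick it up and return it home.

Request:
drive_tool(
  increments="0 0 0 0 0 0; 0 0 0 0 0 0; 0 0 -0.03 0 0 0; 0 0 -0.065 0 0 0; 0 0 -0.1 0 0 0; 0 0 -0.13 0 0 0; 0 0 -0.155 0 0 0; 0 0 -0.174 0 0 0",
)

```text
time: 35.85
position: [0.4392, -0.1656, 0.0433]
tcp_rot: [[0.867, 0.498, -0.002], [0.498, -0.867, -0.001], [-0.002, -0.0, -1.0]]
contact_force: [0.7, -0.4, 0.5]
finger_gap: 1.001
grasp_force: 0.0
```

Request:
drive_tool(
  increments="0 0 0 0 0 0; 0 0 0 0 0 0",
)

```text
time: 36.02
position: [0.4394, -0.1655, 0.0451]
tcp_rot: [[0.867, 0.498, -0.001], [0.498, -0.867, -0.0], [-0.002, -0.0, -1.0]]
contact_force: [0.9, -0.0, 0.7]
finger_gap: 1.0
grasp_force: 0.0
```

Request:
drive_tool(
  increments="0 0 0 0 0 0; 0 0 0 0 0 0; 0 0 0 0 0 0; 0 0 0 0 0 0; 0 0 0 0 0 0; 0 0 0 0 0 0; 0 0 0 0 0 0; 0 0 0 0 0 0",
  claw=-1,
)

```text
time: 36.68
position: [0.4401, -0.1636, 0.0464]
tcp_rot: [[0.866, 0.5, 0.001], [0.5, -0.866, 0.0], [0.001, 0.0, -1.0]]
contact_force: [0.0, 1.6, 5.7]
finger_gap: 0.727
grasp_force: 30.0
```

```bash
python3 st.py
```

```text
36.6833 [ 0.4401 -0.1636  0.0464] yangle -59.96859120762269 z [ 0.0015  0.0005 -1.    ] [0.0483 1.5883 5.7168] 0.7265595705407186 30.002047419548035 [-0.0288  0.6718  0.5126  2.1182 -0.6722  0.5141 -0.055 ]
```

Request:
drive_tool(
  increments="0 0 0.015 0 0 0; 0 0 0.04 0 0 0; -0.003 -0.02 0.05 0 0 0; -0.008 -0.055 0.05 0 0 0; -0.013 -0.09 0.05 0 0 0; -0.016 -0.11 0.05 0 0 0; -0.016 -0.116 0.045 0 0 0; -0.016 -0.116 0.03 0 0 0",
)

```text
time: 37.35
position: [0.4242, -0.283, 0.0769]
tcp_rot: [[0.868, 0.497, 0.004], [0.497, -0.868, -0.004], [0.001, 0.005, -1.0]]
contact_force: [0.1, 0.6, -1.2]
finger_gap: 0.728
grasp_force: 30.0
```

Request:
drive_tool(
  increments="0 0 -0.014 0 0 0; 0 0 -0.022 0 0 0; 0 0 -0.028 0 0 0; 0 0 -0.031 0 0 0; 0 0 -0.032 0 0 0; 0 0 -0.032 0 0 0; 0 0 -0.032 0 0 0",
)

```text
time: 37.93
position: [0.4241, -0.28, 0.044]
tcp_rot: [[0.866, 0.5, 0.001], [0.5, -0.866, -0.001], [0.0, 0.001, -1.0]]
contact_force: [0.4, 0.1, 0.1]
finger_gap: 0.73
grasp_force: 30.0
```

```bash
python3 st.py
```

```text
37.9333 [ 0.4241 -0.28    0.044 ] yangle -59.971812706525974 z [ 0.001  -0.0009 -1.    ] [0.3528 0.1465 0.0572] 0.7299534407023756 29.998550713062286 [ 0.2093  0.7121  0.5137  2.0155 -0.6331  0.5734  0.1182]
```

Jar on its spot. Release, rise, and fetch amber.

Request:
drive_tool(
  increments="0 0 -0.001 0 0 0; 0 0 -0.001 0 0 0; 0 0 -0.001 0 0 0",
)

```text
time: 38.18
position: [0.4242, -0.2802, 0.0434]
tcp_rot: [[0.866, 0.5, 0.002], [0.5, -0.866, -0.001], [0.001, 0.001, -1.0]]
contact_force: [-1.1, 1.7, 5.8]
finger_gap: 0.725
grasp_force: 30.0
```

Request:
drive_tool(
  increments="0 0 0 0 0 0; 0 0 0 0 0 0; 0 0 0 0 0 0; 0 0 0 0 0 0; 0 0 0.015 0 0 0; 0 0 0.045 0 0 0; 0 0 0.08 0 0 0; 0 0 0.12 0 0 0",
  claw=1,
)

```text
time: 38.85
position: [0.4225, -0.2791, 0.1627]
tcp_rot: [[0.866, 0.5, -0.004], [0.5, -0.866, 0.002], [-0.002, -0.003, -1.0]]
contact_force: [0.8, -0.0, 0.4]
finger_gap: 0.999
grasp_force: 0.0
```

Request:
drive_tool(
  increments="0 0 0.04 0 0 0.12; 0 0 0.08 0 0 0.24; 0.015 0.018 0.107 0 0 0.36; 0.035 0.042 0.107 0 0 0.48; 0.055 0.066 0.107 0 0 0.6; 0.075 0.09 0.107 0 0 0.72; 0.091 0.11 0.107 0 0 0.84; 0.091 0.11 0.107 0 0 0.96",
)

```text
time: 39.52
position: [0.5185, -0.1629, 0.2686]
tcp_rot: [[0.07, 0.998, 0.001], [0.998, -0.07, 0.004], [0.004, 0.001, -1.0]]
contact_force: [0.3, 1.1, 0.7]
finger_gap: 1.003
grasp_force: 0.0
```

Request:
drive_tool(
  increments="0 0 0 0 0 0.087; 0 0 0 0 0 0.087; 0 0 -0.03 0 0 0.087; 0 0 -0.06 0 0 0.087; 0 0 -0.06 0 0 0.087; 0 0 -0.06 0 0 0.087",
)

```text
time: 40.02
position: [0.5135, -0.1698, 0.2088]
tcp_rot: [[0.002, 1.0, -0.004], [1.0, -0.002, 0.001], [0.001, -0.004, -1.0]]
contact_force: [0.7, -0.4, 0.2]
finger_gap: 1.002
grasp_force: 0.0
```

```bash
python3 st.py
```

```text
40.0167 [ 0.5135 -0.1698  0.2088] yangle -0.1374331960813413 z [-0.0036  0.0008 -1.    ] [ 0.7072 -0.4092  0.1845] 1.0017453381194021 0.0 [-0.0139  0.4856  0.4419  1.7618 -0.2466  0.9529  0.5255]
```

Request:
drive_tool(
  increments="0 0 -0.03 0 0 0; 0 0 -0.06 0 0 0; 0 0 -0.09 0 0 0; 0 0 -0.115 0 0 0; 0 0 -0.135 0 0 0; 0 0 -0.15 0 0 0; 0 0 -0.157 0 0 0; 0 0 -0.157 0 0 0",
)

```text
time: 40.68
position: [0.5152, -0.1702, 0.0527]
tcp_rot: [[0.001, 1.0, 0.0], [1.0, -0.001, -0.0], [-0.0, 0.0, -1.0]]
contact_force: [-1.1, 1.1, -0.2]
finger_gap: 1.003
grasp_force: 0.0
```

Request:
drive_tool(
  increments="0 0 0 0 0 0; 0 0 0 0 0 0; 0 0 0 0 0 0; 0 0 0 0 0 0; 0 0 0 0 0 0; 0 0 0 0 0 0; 0 0 0 0 0 0; 0 0 0 0 0 0",
  claw=-1,
)

```text
time: 41.35
position: [0.5147, -0.1698, 0.0531]
tcp_rot: [[0.0, 1.0, 0.0], [1.0, -0.0, 0.0], [0.0, 0.0, -1.0]]
contact_force: [-1.0, -0.2, 3.7]
finger_gap: 0.63
grasp_force: 30.0
```

Request:
drive_tool(
  increments="0 0 0.015 0 0 0; 0 0 0.05 0 0 0; 0 0 0.085 0 0 0; 0 0 0.118 0 0 0; -0.01 -0.03 0.118 0 0 0.08; -0.023 -0.065 0.118 0 0 0.16; -0.037 -0.1 0.118 0 0 0.24; -0.05 -0.135 0.118 0 0 0.3",
)

```text
time: 42.02
position: [0.4637, -0.3057, 0.1704]
tcp_rot: [[-0.3, 0.954, -0.001], [0.954, 0.3, 0.0], [0.0, -0.0, -1.0]]
contact_force: [1.1, -0.9, -1.5]
finger_gap: 0.63
grasp_force: 30.0
```

Request:
drive_tool(
  increments="-0.01 -0.025 0 0 0 0.04; -0.017 -0.044 0 0 0 0.05; -0.017 -0.044 0 0 0 0.05; -0.017 -0.044 -0.03 0 0 0.05; -0.017 -0.044 -0.06 0 0 0.05; -0.017 -0.044 -0.085 0 0 0.05; -0.017 -0.044 -0.105 0 0 0.05; -0.017 -0.044 -0.114 0 0 0.05",
)

```text
time: 42.68
position: [0.4465, -0.346, 0.0533]
tcp_rot: [[-0.344, 0.939, -0.005], [0.939, 0.344, 0.005], [0.006, -0.003, -1.0]]
contact_force: [-0.6, 1.1, -1.8]
finger_gap: 0.628
grasp_force: 30.0
```

```bash
python3 st.py
```

```text
42.6833 [ 0.4465 -0.346   0.0533] yangle 20.121729187477662 z [-0.0047  0.0046 -1.    ] [-0.647   1.0512 -1.8425] 0.6278185818012931 29.9723122199066 [ 0.4627  0.7117  0.2518  1.8397 -0.2807  0.6315  1.2361]
```

Request:
drive_tool(
  increments="0 0 -0.003 0 0 0; 0 0 -0.005 0 0 0; 0 0 -0.007 0 0 0; 0 0 -0.007 0 0 0; 0 0 -0.007 0 0 0",
)

```text
time: 43.1
position: [0.4483, -0.3493, 0.0507]
tcp_rot: [[-0.343, 0.939, 0.002], [0.939, 0.343, -0.001], [-0.002, 0.001, -1.0]]
contact_force: [0.2, -1.2, -0.6]
finger_gap: 0.624
grasp_force: 30.0
```

Request:
drive_tool(
  increments="0 0 0 0 0 0; 0 0 0 0 0 0; 0 0 0 0 0 0; 0 0 0 0 0 0; 0 0 0.015 0 0 0; 0 0 0.045 0 0 0; 0 0 0.08 0 0 0; 0 0 0.12 0 0 0",
  claw=1,
)

```text
time: 43.77
position: [0.4467, -0.3481, 0.1699]
tcp_rot: [[-0.343, 0.939, -0.003], [0.939, 0.343, 0.002], [0.003, -0.002, -1.0]]
contact_force: [0.6, -0.2, -0.2]
finger_gap: 1.002
grasp_force: 0.0
```

Request:
drive_tool(
  increments="0 0 0.04 0 0 0; 0 0 0.08 0 0 0; 0.01 0.035 0.1 0 0 -0.1; 0.02 0.07 0.1 0 0 -0.2; 0.03 0.11 0.1 0 0 -0.3; 0.042 0.15 0.1 0 0 -0.35; 0.053 0.19 0.1 0 0 -0.35; 0.064 0.225 0.1 0 0 -0.35",
)

```text
time: 44.43
position: [0.5119, -0.1207, 0.2699]
tcp_rot: [[-0.001, 1.0, 0.0], [1.0, 0.001, 0.001], [0.001, 0.0, -1.0]]
contact_force: [0.2, 0.3, -0.6]
finger_gap: 1.002
grasp_force: 0.0
```

Request:
drive_tool(
  increments="0.006 0.024 0 0 0 0; 0.006 0.024 0 0 0 0; 0.006 0.024 -0.03 0 0 0; 0.006 0.024 -0.06 0 0 0; 0.006 0.024 -0.06 0 0 0; 0.006 0.024 -0.06 0 0 0",
)

```text
time: 44.93
position: [0.5166, -0.1003, 0.209]
tcp_rot: [[0.001, 1.0, -0.003], [1.0, -0.001, 0.0], [0.0, -0.003, -1.0]]
contact_force: [0.2, -0.2, -0.8]
finger_gap: 1.0
grasp_force: 0.0
```

```bash
python3 st.py
```

```text
44.9333 [ 0.5166 -0.1003  0.209 ] yangle -0.06275392717205922 z [-0.0033  0.0001 -1.    ] [ 0.2051 -0.2236 -0.7786] 1.0003038866647502 0.0 [-0.1133  0.4557  0.3879  1.7998 -0.2084  0.9296  0.3636]
```

Request:
drive_tool(
  increments="0 0 -0.03 0 0 0; 0 0 -0.06 0 0 0; 0 0 -0.085 0 0 0; 0 0 -0.11 0 0 0; 0 0 -0.13 0 0 0; 0 0 -0.14 0 0 0; 0 0 -0.143 0 0 0; 0 0 -0.143 0 0 0",
)

```text
time: 45.6
position: [0.5186, -0.1004, 0.0675]
tcp_rot: [[0.0, 1.0, 0.001], [1.0, -0.0, -0.0], [-0.0, 0.001, -1.0]]
contact_force: [-0.6, -0.4, -0.6]
finger_gap: 1.002
grasp_force: 0.0
```

Request:
drive_tool(
  increments="0 0 0 0 0 0; 0 0 0 0 0 0; 0 0 0 0 0 0; 0 0 0 0 0 0; 0 0 0 0 0 0; 0 0 0 0 0 0; 0 0 0 0 0 0; 0 0 0 0 0 0",
  claw=-1,
)

```text
time: 46.27
position: [0.5177, -0.0998, 0.067]
tcp_rot: [[-0.0, 1.0, 0.0], [1.0, 0.0, 0.0], [0.0, 0.0, -1.0]]
contact_force: [-1.5, -0.4, 5.2]
finger_gap: 0.65
grasp_force: 30.0
```

Request:
drive_tool(
  increments="0 0 0.015 0 0 0; 0 0 0.05 0 0 0; 0 0 0.09 0 0 0; 0 0 0.128 0 0 -0.12; -0.003 -0.03 0.128 0 0 -0.24; -0.006 -0.06 0.128 0 0 -0.36; -0.009 -0.09 0.128 0 0 -0.48; -0.012 -0.12 0.128 0 0 -0.6",
)

```text
time: 46.93
position: [0.5052, -0.2205, 0.1944]
tcp_rot: [[0.569, 0.823, -0.0], [0.823, -0.569, 0.001], [0.0, -0.001, -1.0]]
contact_force: [0.4, -1.0, -2.4]
finger_gap: 0.65
grasp_force: 29.9
```

Request:
drive_tool(
  increments="-0.002 -0.025 0 0 0 -0.12; -0.004 -0.05 0 0 0 -0.24; -0.006 -0.068 0 0 0 -0.36; -0.006 -0.075 0 0 0 -0.48; -0.006 -0.075 0 0 0 -0.6; -0.006 -0.075 0 0 0 -0.7; -0.006 -0.075 0 0 0 -0.761; -0.006 -0.075 0 0 0 -0.761",
)

```text
time: 47.6
position: [0.4993, -0.2942, 0.1935]
tcp_rot: [[0.978, 0.208, -0.002], [0.208, -0.978, 0.001], [-0.002, -0.001, -1.0]]
contact_force: [-0.8, 0.8, -2.2]
finger_gap: 0.65
grasp_force: 30.0
```

```bash
python3 st.py
```

```text
47.6 [ 0.4993 -0.2942  0.1935] yangle -78.02176827023379 z [-0.002   0.0008 -1.    ] [-0.7919  0.8242 -2.1558] 0.6498379597671828 29.951547284144908 [ 0.0408  0.631   0.7593  1.6815 -0.492   1.0321 -0.3979]
```

Request:
drive_tool(
  increments="0 0 -0.02 0 0 0; 0 0 -0.045 0 0 0; 0 0 -0.07 0 0 0; 0 0 -0.09 0 0 0; 0 0 -0.105 0 0 0; 0 0 -0.117 0 0 0; 0 0 -0.124 0 0 0; 0 0 -0.127 0 0 0",
)

```text
time: 48.27
position: [0.4993, -0.2944, 0.0665]
tcp_rot: [[0.978, 0.209, -0.001], [0.209, -0.978, 0.001], [-0.001, -0.001, -1.0]]
contact_force: [0.6, 0.5, -1.2]
finger_gap: 0.652
grasp_force: 30.0
```

Request:
drive_tool(
  increments="0 0 -0.002 0 0 0; 0 0 -0.003 0 0 0; 0 0 -0.004 0 0 0; 0 0 -0.004 0 0 0; 0 0 -0.004 0 0 0",
)

```text
time: 48.68
position: [0.4999, -0.295, 0.0642]
tcp_rot: [[0.978, 0.208, 0.001], [0.208, -0.978, -0.0], [0.001, 0.001, -1.0]]
contact_force: [-1.0, 0.4, -1.8]
finger_gap: 0.65
grasp_force: 30.0
```

Request:
drive_tool(
  increments="0 0 0 0 0 0; 0 0 0 0 0 0; 0 0 0 0 0 0; 0 0 0 0 0 0; 0 0 0.015 0 0 0; 0 0 0.045 0 0 0; 0 0 0.08 0 0 0; 0 0 0.12 0 0 0",
  claw=1,
)

```text
time: 49.35
position: [0.4988, -0.2941, 0.1839]
tcp_rot: [[0.978, 0.208, -0.003], [0.208, -0.978, 0.002], [-0.003, -0.002, -1.0]]
contact_force: [0.9, -0.5, -0.2]
finger_gap: 1.003
grasp_force: 0.0
```

Request:
drive_tool(
  increments="0 0 0.04 0 0 0; 0 0 0.08 0 0 0; 0 0 0.11 0 0 0; 0 0.04 0.11 0 0 0; 0 0.08 0.11 0 0 0.1; 0 0.12 0.11 0 0 0.2; 0 0.16 0.11 0 0 0.3; 0 0.2 0.11 0 0 0.4",
)

```text
time: 50.02
position: [0.4992, -0.0931, 0.2939]
tcp_rot: [[0.817, 0.576, 0.001], [0.576, -0.817, 0.0], [0.001, 0.0, -1.0]]
contact_force: [0.9, 0.3, 0.5]
finger_gap: 0.999
grasp_force: 0.0
```

Request:
drive_tool(
  increments="0 0.04 0 0 0 0.1; 0 0.08 0 0 0 0.2; 0 0.12 0 0 0 0.3; 0 0.16 0 0 0 0.4; 0 0.2 0 0 0 0.5; 0 0.24 0 0 0 0.6; 0 0.28 0 0 0 0.7; 0 0.3 0 0 0 0.8",
)

```text
time: 50.68
position: [0.4984, 0.2117, 0.2934]
tcp_rot: [[0.148, 0.989, -0.001], [0.989, -0.148, 0.003], [0.003, -0.001, -1.0]]
contact_force: [-0.2, 1.0, -0.3]
finger_gap: 1.001
grasp_force: 0.0
```

Request:
drive_tool(
  increments="0 0.04 0 0 0 0.1; 0 0.08 0 0 0 0.2; 0 0.12 0 0 0 0.3; 0 0.16 0 0 0 0.4; 0 0.2 0 0 0 0.5; 0 0.2 0 0 0 0.6; 0 0.2 0 0 0 0.6; 0 0.2 0 0 0 0.6",
)

```text
time: 51.35
position: [0.5, 0.4042, 0.2934]
tcp_rot: [[-0.422, 0.907, 0.0], [0.907, 0.422, -0.001], [-0.001, -0.001, -1.0]]
contact_force: [-0.2, -1.1, 0.3]
finger_gap: 1.005
grasp_force: 0.0
```

```bash
python3 st.py; sed -i "s/^print.*//" m.py; python3 m.py; python3 -c "
from h import *
g=cam('scene')['color'];t=cam('top')['color']
cv2.imwrite('pics/fin.png',np.vstack([cv2.resize(t[40:270,130:440],(620,300)),cv2.resize(g[60:300,100:400],(620,300))])[:,:,::-1])"
```

```text
51.35 [0.5    0.4042 0.2934] yangle 24.967906764671667 z [ 0.0001 -0.0015 -1.    ] [-0.2457 -1.0663  0.2656] 1.0053261504487632 0.0 [-0.8812  0.5631  0.2998  1.333  -0.1645  1.2705 -0.1406]
blue [ 287   58  143  138 1458] [368.0761 114.1475]
blue [    0    61   122   215 16359] [ 62.8697 164.3063]
blue [  0 145  11  10  65] [  3.5692 148.2615]
blue [265 184  20  21 325] [274.3938 193.8492]
blue [298 215  19  20 292] [306.8596 224.7192]
blue [238 292  16  18 162] [245.6049 300.4321]
clear [ 0.4979 -0.2931  0.14  ] r 0.5777246832495135 scene px [280.2433 162.7051]
amber [ 0.4456 -0.3489  0.12  ] r 0.5659772365954349 scene px [325.0473 178.2272]
jar [ 0.4273 -0.2794  0.085 ] r 0.5105437836043955 scene px [294.7092 214.9275]
pan [ 0.653  -0.1423  0.062 ] r 0.6683546733863126 scene px [169.6756 174.4688]
dish [ 0.6028 -0.4313  0.031 ] r 0.7412463567877705 scene px [315.104  150.9716]
tray [ 0.5566 -0.0509  0.012 ] r 0.5589706777915382 scene px [145.6352 245.1416]
tray [ 0.555  -0.2076  0.012 ] r 0.5925404121441353 scene px [226.423  212.8938]
tray [ 0.3991 -0.2015  0.012 ] r 0.44710464338372347 scene px [263.0972 272.6851]
tray [ 0.4045 -0.0486  0.012 ] r 0.4073768529834448 scene px [176.2798 309.684 ]
box [ 0.7403 -0.4249  0.084 ] r 0.8536102570362899 scene px [278.5775  96.6104]
box [ 0.6228 -0.5675  0.084 ] r 0.8425929412620307 scene px [366.6782 103.9823]
box [ 0.496  -0.4689  0.084 ] r 0.6825973992002419 scene px [363.9122 154.0588]
box [ 0.6237 -0.3182  0.084 ] r 0.7001610217459202 scene px [259.8116 143.0656]
handle [ 0.5609 -0.327   0.052 ] r 0.649241902303305 scene px [280.3738 172.971 ]
handle [ 0.4996 -0.4008  0.052 ] r 0.6404786354800147 scene px [331.1428 178.4086]
```

View pics/fin.png

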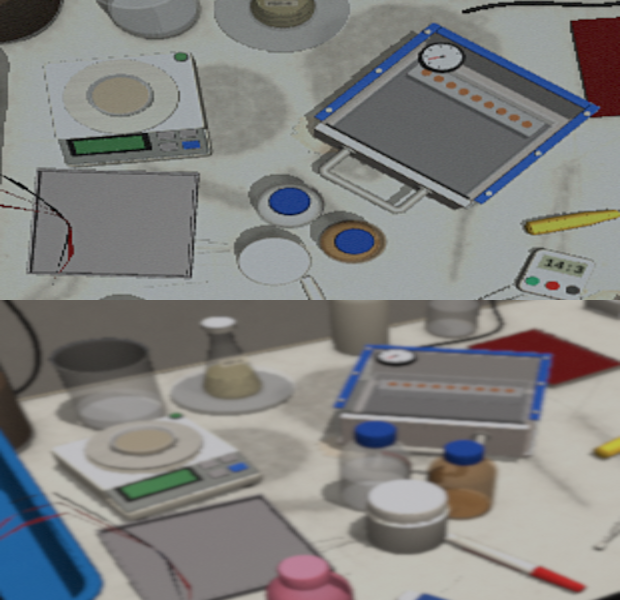

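The final views show the dish centred on the pan, the drawer shut, and the tray empty. The bottle caps are within about 1 px (2 mm) of their original places: (274.4,193.8) against (273.5,193.3), and (306.9,224.7) against (307.2,224.2). Both bottles and the jar are upright.

```bash
python3 -c "
from cell import *
print(close_job())"
```

```text
the job is handed in; nothing more can be done
None
```

The job is handed in: the dish is centred on the balance pan, the drawer is fully shut, and both bottles (within about 2 mm) and the jar stand upright back on their spots, after 51 s of the 144 s allowed; the result of the judging was not shown.

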